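# Key open the drive dock and hold it open

### The arm

A 6-joint arm with a two-finger parallel gripper is mounted at the origin on the work surface. World frame = base frame: x ahead of the robot, y to its left, z up, the work surface at z = 0. Lengths are in m, angles in rad, forces in N, time in s.
With the tool pointing down it reaches from about 0.4 to 0.825 m from the base axis. Payload 7 kg.
Tool frame: the origin (TCP) lies between the finger pads; the fingertips stand 22 mm ahead of it and the grasp point (between the pads) lies 3 mm ahead of it; z points along the fingers, y is the direction in which the jaws open and shut (so a half turn about z gives the same grasp; the last joint's range is limited). The gripper opens to 88 mm and grips with 3 to 60 N. Pads are 19 mm wide; open, the fingers measure 130 mm over their backs; the gripper's body (78 mm by 193 mm) begins 47 mm behind the grasp point.
Start: joints at [-0.957, 0.359, 0.012, 0, -1.224, -0.288], TCP at [0.216, -0.639, 0.21] pointing down, gripper open.
Joint ranges: [-3.07, 3.07], [-1.43, 2.12], [-1.02, 1.25], [-3.03, 1.67], [-3.05, -0], [-3.03, 3.03]. Speed limits (rad/s): [2.39, 2.39, 3.01, 3.14, 3.14, 3.14].

### API

Orientations are given as [roll, pitch, yaw] about the fixed x, y, z axes, in that order (R = Rz(yaw) Ry(pitch) Rx(roll)).
In Python, from station import * gives the robot as it stands. The module is installed in compiled form; this text tells all that it offers.
- The arm moves only by the tool move_arm, never from a script. Its argument "rows" is a list of rows, each an object with "delta_rot": the turn, a rotation vector about the world's x, y, z in degrees, a list of three; "delta_pos": the shift along the world's x, y, z in cm, a list of three; "hand": the finger opening in cm, from 0 to 8.76. A call has exactly 10 rows; each row shifts and turns the commanded pose from where the row before left it; what a row does not reach is not made up. A row lasts 1/10 s, in which the tool goes at most 50 mm and 8.59 degrees, less where a joint would pass 70% of its speed; a pose out of reach is approached as far as the arm can. A call is refused whole if a number of a shift passes 5 or a number of a turn 8.59, either way. A call with a gripper value outside its range is refused whole. The fingers move at their own pace and stop on an object; "force" is the grip in N (left out, the last holds). Time passes only in rows, so rows that do not move let the fingers close, or fill a call up. It gives the time, the measured TCP pose, the force and the opening at its end, in the units of the state.
- get_state(): the state, without advancing time (a new reading comes with each control period).
- grab_frame(name): name is "side" or "top"; returns the picture (384x512x3 uint8, blue, green, red); there is no depth.
- camera_info(name): a dict with "camera_matrix" (3x3 intrinsics, pixels), "world_from_camera" (4x4, takes a point from camera to world coordinates). Camera axes: x right, y down, z forward; pixel columns grow to the right and rows downward; lengths in m; the calibration is good to about 2 mm. A picture is of the moment at which its call begins. camera_info takes no time and is no camera call.
- job_done(): hands the job in, once; it reports no verdict.
The state is a dict: "t": time; "q": joint angles; "qd": joint speeds; "joint_efforts": joint torques, N m; "eef_pos": TCP position; "ee_rot": TCP orientation; "force": force on the tool from outside, world axes, zero at the start; "moment": the same for the moment, N m; "width": finger opening in m.
Only numpy, scipy, OpenCV 4.12 (cv2) and the standard library are available. Lean on these libraries where they do the work, as an engineer would, in place of code of your own. Each camera call takes 0.05 s, during which the arm holds its last target.

### The job

The two drives in the aluminium dock are held down by a sliding steel bar. First loosen the dock's clamp knob by a quarter turn anticlockwise (seen from above) so that its red arm swings clear of the bar; then take the orange key out of its grey stand, push it fully home in the lock, wiggling it a little wherever the sticky pins stop it, and turn it a quarter turn clockwise so that the bar slides off the drives. Finish while still gripping the key and holding it turned against its spring; leave the other things on the shelf where they are.

Things in the scene. Friction and masses are not known exactly. Their poses are not given: they have to be found in the camera images.
- dock: Brushed aluminium two-bay drive dock, fixed, 140 (x) x 250 (y) x 80 mm high; origin: centre of its underside, z up. On its 80 mm high deck, 20 mm to the -x side of its centre: the lock at y = +95 mm, the clamp knob at y = -95 mm. Between them two black drives are sunk in the deck (3 mm proud, 14 at +x) and a steel bar lies along y (4 to 10 mm above the deck).
- knob_grip (a point): On the clamp knob's vertical axis, 38 mm above the deck, the height to grip; axes of the dock, does not turn with the knob. Black wing grip 34 mm long, 10 thick, 30 tall (16 to 46 mm above the deck) on a 26 mm disc, white stripe near one end; its length lies along the dock's x at knob angle 0. Under the disc a red arm, 26 mm long, points to the dock's +y at angle 0 and blocks the bar.
- clamp_knob (a joint): Angle of the clamp knob, rad, growing anticlockwise seen from above: starts between 0 and 0.3 (clamped), end stop at 1.65. Above about 1.0 the bar is free; loosened by a quarter turn means above 1.2. It stays where it is left; friction 0.05 N m.
- keyway (a point): Centre of the key slot's mouth on the lock's brass plug, 24 mm above the deck; axes of the dock. Plug 22 x 22 mm in a dark 40 mm collar 2 mm lower. Slot 10.6 x 5.6 mm, 24 deep, 3 mm chamfer; its length along the dock's x at plug angle 0. Sticky sprung pins enter from its ends 9 and 15 mm down: a straight push takes 15 to 25 N; wiggling 1 to 2 mm along the slot helps.
- lock_plug (a joint): Angle of the lock's plug, rad, growing clockwise seen from above: 0 at the start, end stop 1.65; turned a quarter means above 1.35. A spring (0.02 N m at 0, 0.08 at a quarter) turns it back when let go. With the knob clamped it stops at about 0.1. The key has play in the slot: the plug lags up to 0.3 rad behind it, so turn the key up to 1.9 rad.
- lock_bar (a joint): Travel of the hold-down bar, m, towards the clamp knob (dock's -y); driven by the plug, 0.0089 m per rad: 0 at the start, 0.014 when the plug is turned a quarter. Not to be moved by hand.
- key: Loose key, 65 mm tall, 30 g, upright, blade down; origin at the blade's tip, z up. Steel blade 9 (x) x 4 (y) x 22 mm, pointed over its last 6 mm; shoulder 18 x 10 mm at 22 to 26 mm; orange bow 30 (x) x 10 (y) mm at 25 to 65 mm above the tip: grip it across y, 50 mm above the tip. A half turn about z changes nothing. Fully home the shoulder rests on the plug, tip 22 mm below the mouth.
- key_stand: Grey block 56 x 44 x 30 mm high, fixed, origin at the centre of its underside; the key stands in a slot in its top, shoulder on the top, so the tip is 8 mm above the shelf and the bow's top 73 mm. Stands left or right of the dock.
- drive0: Black external drive standing upright on its edge, 112 (x) x 20 (y) x 78 mm high, loose, well to the left of the dock; origin at the centre of its underside. Leave it alone.
- drive1: Black external drive standing upright on its edge, 112 (x) x 20 (y) x 78 mm high, loose, well to the left of the dock; origin at the centre of its underside. Leave it alone.
- drive2: Black external drive standing upright on its edge, 112 (x) x 20 (y) x 78 mm high, loose, well to the left of the dock; origin at the centre of its underside. Leave it alone.
- bumper_case: Grey open bumper case lying flat, 125 x 85 x 18 mm high, loose, on the other side of the dock from the key stand; origin at the centre of its underside. Leave it alone.
- screwdriver: Small screwdriver lying on the shelf, about 150 mm long, to the right. Leave it alone.
- clear_box: Empty clear drive box, 130 x 90 x 30 mm, loose, to the right; origin at the centre of its underside. Leave it alone.

How it is judged:
By the outcome, as a careful person would: the job done as asked, in the order asked, and still so for the second after the job is handed in, while the arm keeps its last pose, push and grip.
It also fails if it takes over 58 s, if anything falls off the work surface, if the arm or the gripper's body presses on something with over 40 N, if the wrist force passes 120 N, or if a joint passes its speed limit or range.

## Working session

There is one attempt and no reset: what is moved stays moved. The work goes in short steps, Python scripts to look and compute and a tool call to move; the robot and the scene stay as the last step left them, time stands still between calls to the robot, and variables do not carry over. Pictures are saved under pics/ and viewed, and the job is handed in when it is done.

Besides the shell and the picture viewer there is one more tool, called after "Request:" as a command line: name --argument value ..., lists and objects as JSON in quotes. move_arm: Moves the arm, as the interface text tells. Its arguments: {"type":"object","properties":{"rows":{"type":"array"},"force":{"type":"number"}},"required":["rows"]}

```bash
mkdir -p pics; python3 - <<'E'
from station import *
import cv2
for n in("side","top"):
    cv2.imwrite(f"pics/{n}0.png",cv2.resize(grab_frame(n),(800,600),interpolation=cv2.INTER_CUBIC))
    c=camera_info(n);print(n,c)
s=get_state();print(s)
E
```

```text
side {'camera_matrix': array([[414.43575858,   0.        , 253.04559878],
       [  0.        , 414.43575858, 195.01464603],
       [  0.        ,   0.        ,   1.        ]]), 'world_from_camera': array([[-0.90930816, -0.20005097,  0.36488119,  0.12363251],
       [-0.41581195,  0.47074031, -0.77814136,  0.9546029 ],
       [-0.01609636, -0.85929225, -0.51123159,  0.74079278],
       [ 0.        ,  0.        ,  0.        ,  1.        ]])}
top {'camera_matrix': array([[475.91563673,   0.        , 259.373649  ],
       [  0.        , 475.91563673, 191.08510991],
       [  0.        ,   0.        ,   1.        ]]), 'world_from_camera': array([[-0.02235642, -0.99392786,  0.10773857,  0.41750113],
       [-0.99974549,  0.02190005, -0.00541732,  0.02201231],
       [ 0.00302494, -0.10783226, -0.9941645 ,  1.6289134 ],
       [ 0.        ,  0.        ,  0.        ,  1.        ]])}
{'t': 0.1, 'q': array([-9.56935458e-01,  3.59337391e-01,  1.11208928e-02, -2.95338918e-04,
       -1.22410700e+00, -2.88109341e-01]), 'qd': array([ 2.28588377e-06, -2.00308608e-03,  2.91166060e-03,  2.39988225e-03,
        2.27108821e-04, -4.55498732e-04]), 'joint_efforts': array([-1.18828135e-03, -5.84165204e+01,  2.93754208e+01,  7.01563686e+00,
        1.01651932e-02, -5.41978920e-05]), 'eef_pos': array([ 0.21582874, -0.63905818,  0.20889159]), 'ee_rot': array([ 3.14004953e+00, -1.67762956e-04, -2.81594156e+00]), 'force': array([-0.60538701,  0.18957173,  0.56736415]), 'moment': array([-0.01543688,  0.03812133, -0.00581349]), 'width': 0.08756479631562289}
```

View pics/side0.png

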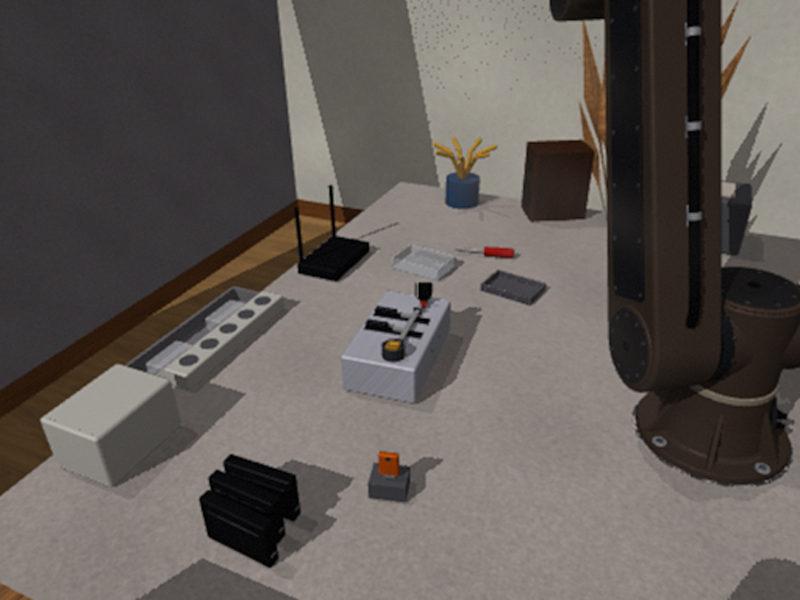

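View pics/top0.png

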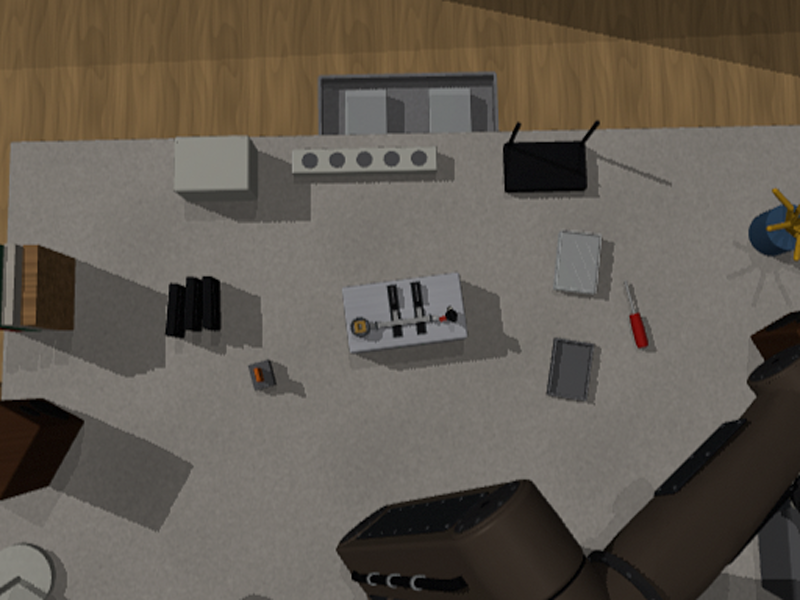

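The side view shows the dock at (398,345), lock (393,348), knob (423,292) and stand with the key (389,475). The top view shows the lock at (360,327), knob (451,315) and key (262,375). I'll zoom in next.

```bash
python3 - <<'E'
from station import *
import cv2,numpy as np
t=grab_frame("top");s=grab_frame("side")
np.save("t.npy",t);np.save("s.npy",s)
# top crops: dock region cols 212-305 rows 168-232
def crop(im,x0,y0,w,h,k,fn):
    cv2.imwrite(fn,cv2.resize(im[y0:y0+h,x0:x0+w],None,fx=k,fy=k,interpolation=cv2.INTER_CUBIC))
crop(t,212,168,96,66,8,"pics/td.png")
crop(t,150,220,50,40,12,"pics/tk.png")
crop(s,215,175,80,85,7,"pics/sd.png")
crop(s,225,280,50,50,11,"pics/sk.png")
E
```

```text
(no output)
```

View pics/td.png

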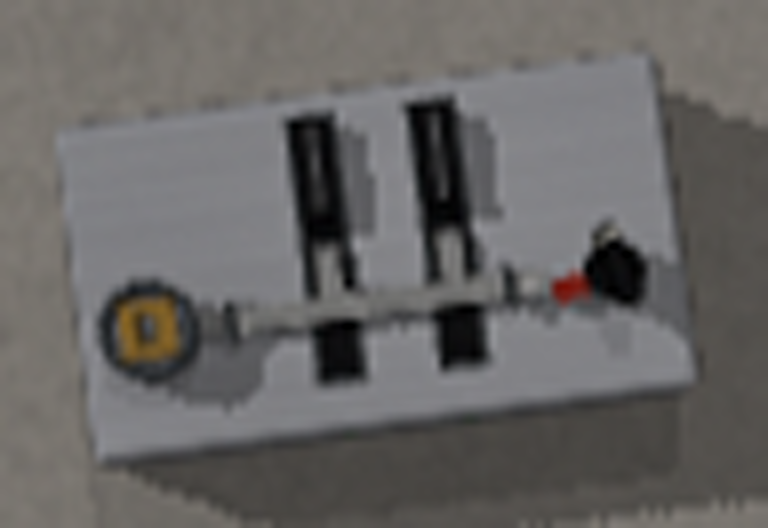

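View pics/tk.png

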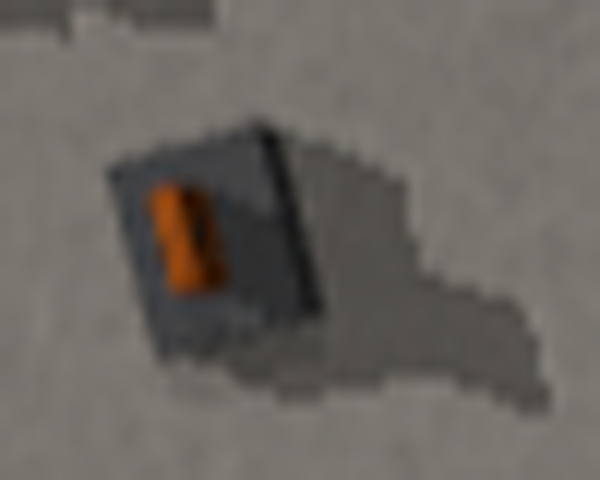

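View pics/sd.png

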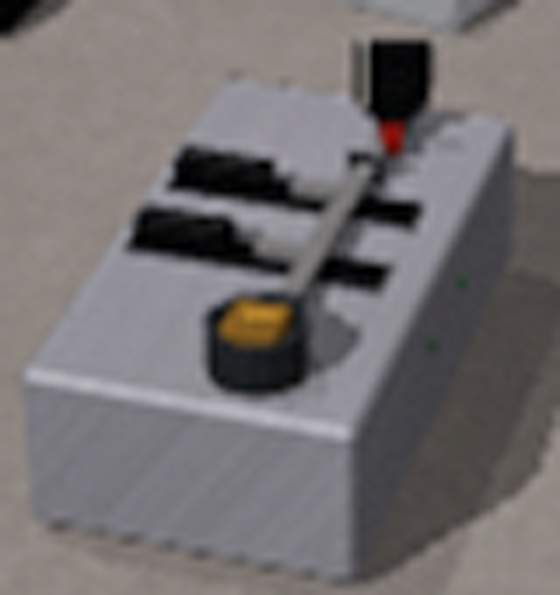

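View pics/sk.png

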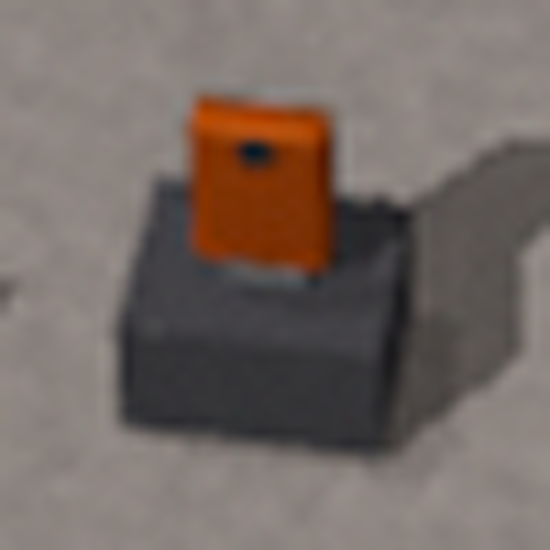

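```bash
cat > h.py <<'E'
import numpy as np
from station import camera_info
from scipy.optimize import least_squares
C={n:camera_info(n) for n in("top","side")}
def proj(n,P):
    P=np.atleast_2d(P);M=np.linalg.inv(C[n]["world_from_camera"]);p=P@M[:3,:3].T+M[:3,3]
    p=p@C[n]["camera_matrix"].T;return p[:,:2]/p[:,2:]
def ray(n,px,z):
    K=C[n]["camera_matrix"];W=C[n]["world_from_camera"]
    d=W[:3,:3]@np.linalg.solve(K,[px[0],px[1],1]);o=W[:3,3];return o+d*(z-o[2])/d[2]
def o(p,k,off): return (np.array(p,float)+.5)/k-.5+np.array(off)
def world(pose,L):
    x,y,a=pose;c,s=np.cos(a),np.sin(a);L=np.atleast_2d(L)
    return np.c_[x+c*L[:,0]-s*L[:,1],y+s*L[:,0]+c*L[:,1],L[:,2]]
def fit(obs,p0):
    f=lambda p:np.concatenate([ (proj(n,world(p,L))-px).ravel() for n,L,px in obs])
    r=least_squares(f,p0,loss='soft_l1');return r.x,f(r.x).reshape(-1,2)
E
python3 - <<'E'
from h import *
np.set_printoptions(suppress=True,precision=4)
Ld=np.array([[70,125,80],[70,-125,80],[-70,-125,80],[-70,125,80],[-20,95,104.]])/1e3
td=o([(60,130),(650,57),(692,383),(100,458),(147,330)],8,(212,168))
Ls=np.array([[70,125,80],[-70,125,80],[-70,-125,80],[70,-125,80],[70,125,0],[-70,125,0],[-20,95,104.]])/1e3
sd=o([(28,375),(350,437),(513,123),(228,80),(38,520),(350,578),(257,322)],7,(215,175))
for ob in ([("top",Ld,td)],[("side",Ls,sd)],[("top",Ld,td),("side",Ls,sd)]):
    p,r=fit(ob,[.55,0,.0]);print(p,"\n",r)
    print("keyway",world(p,[-.02,.095,.104]),"knob",world(p,[-.02,-.095,.118]))
print("plug top ray",ray("top",td[4],.104),"side",ray("side",sd[6],.104))
print("knob top ray",ray("top",o((615,268),8,(212,168)),.126),ray("side",o((400,42),7,(215,175)),.126))
kt=o([(150,188),(193,185),(225,290),(178,295)],12,(150,220))
for q in kt: print("bow",ray("top",q,.073))
Lst=np.array([[28,22,30],[28,-22,30],[-28,22,30]])/1e3
st=o([(108,170),(255,123),(160,362)],12,(150,220))
Lst2=np.array([[28,22,30],[-28,22,30],[28,22,0],[-28,22,0],[28,-22,30],[-28,-22,30]])/1e3
st2=o([(122,325),(388,350),(122,425),(378,450),(158,183),(410,210)],11,(225,280))
for ob in ([("top",Lst,st)],[("side",Lst2,st2)],[("top",Lst,st),("side",Lst2,st2)]):
    p,r=fit(ob,[.45,.3,.2]);print("stand",p,"\n",r)
    print(o([(0,0)],11,(225,280))*0, "key bow proj side",[(q-np.array([225,280])+.5)*11-.5 for q in proj("side",world(p,[[.015,.005,.073],[-.015,.005,.073],[-.015,.005,.034]]))],"top",[(q-np.array([150,220])+.5)*12-.5 for q in proj("top",world(p,[[.015,.005,.073],[.015,-.005,.073],[-.015,.005,.073]]))])
E
```

```text
[0.5575 0.0169 0.1048] 
 [[-1.0453 -0.5345]
 [ 0.7481 -0.951 ]
 [ 1.2794  0.5347]
 [-0.9778  0.9071]
 [ 0.0379 -0.0296]]
keyway [[0.5277 0.1093 0.104 ]] knob [[ 0.5476 -0.0796  0.118 ]]
[0.5572 0.0162 0.1028] 
 [[-1.6335 -0.585 ]
 [ 0.8061 -0.3622]
 [ 0.983  -0.6832]
 [-0.1397 -0.9244]
 [-1.3663  1.6095]
 [ 0.8316  2.872 ]
 [-0.1657 -0.5869]]
keyway [[0.5275 0.1086 0.104 ]] knob [[ 0.547  -0.0804  0.118 ]]
[0.5573 0.0166 0.1037] 
 [[-0.919  -0.5008]
 [ 0.8857 -0.8359]
 [ 1.372   0.6579]
 [-0.8969  0.9474]
 [ 0.1379  0.0189]
 [-1.7054 -0.4988]
 [ 0.761  -0.2972]
 [ 0.8795 -0.6474]
 [-0.2587 -0.8722]
 [-1.4352  1.6994]
 [ 0.7882  2.9398]
 [-0.2276 -0.5198]]
keyway [[0.5276 0.109  0.104 ]] knob [[ 0.5472 -0.08    0.118 ]]
plug top ray [0.5276 0.1094 0.104 ] side [0.5259 0.111  0.104 ]
knob top ray [ 0.5465 -0.0776  0.126 ] [ 0.5457 -0.0827  0.126 ]
bow [0.4487 0.3334 0.073 ]
bow [0.4493 0.3217 0.073 ]
bow [0.4208 0.3131 0.073 ]
bow [0.4197 0.3258 0.073 ]
stand [0.4341 0.3256 0.2775] 
 [[-0.2235 -0.0455]
 [ 0.1793 -0.0248]
 [ 0.0418  0.0693]]
[[0. 0.]] key bow proj side [array([189.5918,
[... 227 characters left out ...]
163]
 [ 0.1317  0.2416]
 [ 0.6442  0.5017]
 [-0.173  -0.6732]
 [ 0.1933 -0.8321]]
[[0. 0.]] key bow proj side [array([187.3999, 121.8638]), array([330.9996, 135.776 ]), array([333.6237, 273.1227])] top [array([144.6613, 192.5757]), array([180.1567, 181.6471]), array([175.058 , 298.9592])]
stand [0.4344 0.3258 0.2773] 
 [[-0.2923 -0.1299]
 [ 0.111  -0.1065]
 [-0.0305 -0.0147]
 [-0.3143  0.0764]
 [-0.3287  0.3013]
 [ 0.174   0.2273]
 [ 0.686   0.4866]
 [-0.1323 -0.6864]
 [ 0.2335 -0.8461]]
[[0. 0.]] key bow proj side [array([187.8724, 121.7121]), array([331.4694, 135.6198]), array([334.0836, 272.9645])] top [array([144.9524, 192.8291]), array([180.4477, 181.8994]), array([175.3534, 299.2126])]
```

```bash
python3 - <<'E'
from h import *
import cv2
t=np.load("t.npy")
p=[.5573,.0166,.1037]
x0,y0,w,h,k=270,180,40,36,16
im=cv2.resize(t[y0:y0+h,x0:x0+w],None,fx=k,fy=k,interpolation=cv2.INTER_CUBIC)
im=cv2.convertScaleAbs(im,alpha=2)
ims=[]
for a in(0,.15,.3):
    j=im.copy();c,s=np.cos(a),np.sin(a)
    for z in(.096,.126):
        q=[[-.02+c*u-s*v,-.095+s*u+c*v,z] for u,v in((.017,.005),(.017,-.005),(-.017,-.005),(-.017,.005))]
        px=(proj("top",world(p,q))-[x0,y0]+.5)*k-.5
        cv2.polylines(j,[px.astype(int)],True,(0,255,0) if z>.1 else (255,0,0),1)
    q=[[-.02,-.095,.085],[-.02-s*.026,-.095+c*.026,.085]]
    px=((proj("top",world(p,q))-[x0,y0]+.5)*k-.5).astype(int)
    cv2.line(j,px[0].tolist(),px[1].tolist(),(255,0,255),1)
    ims.append(j[:, 200:460])
cv2.imwrite("pics/kn.png",np.hstack(ims))
E
```

```text
(no output)
```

View pics/kn.png

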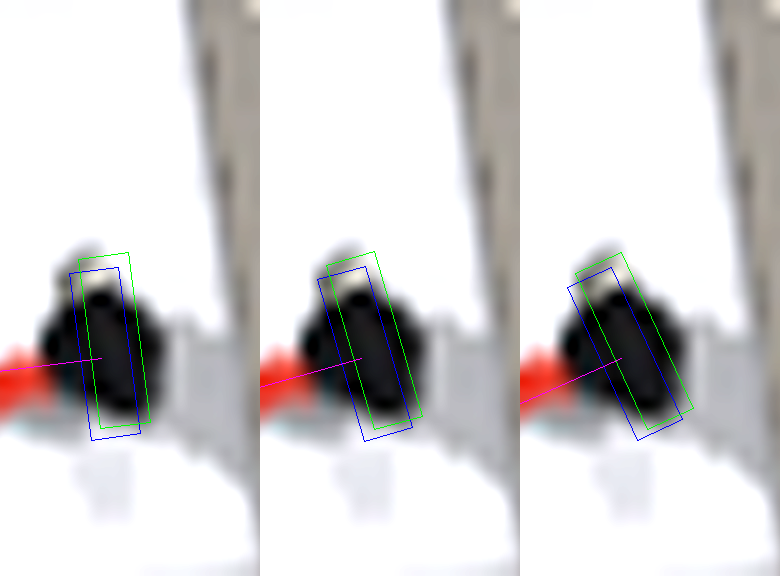

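Request:
move_arm --rows '[{"delta_pos": [2.4, 4.0, 0], "delta_rot": [0, 0, 0], "hand": 8.7}, {"delta_pos": [2.4, 4.0, 0], "delta_rot": [0, 0, 0], "hand": 8.7}, {"delta_pos": [2.4, 4.0, 0], "delta_rot": [0, 0, 0], "hand": 8.7}, {"delta_pos": [2.4, 4.0, 0], "delta_rot": [0, 0, 0], "hand": 8.7}, {"delta_pos": [2.4, 4.0, 0], "delta_rot": [0, 0, 0], "hand": 8.7}, {"delta_pos": [2.4, 4.0, 0], "delta_rot": [0, 0, 0], "hand": 8.7}, {"delta_pos": [2.4, 4.0, 0], "delta_rot": [0, 0, 0], "hand": 8.7}, {"delta_pos": [2.4, 4.0, 0], "delta_rot": [0, 0, 0], "hand": 8.7}, {"delta_pos": [2.4, 4.0, 0], "delta_rot": [0, 0, 0], "hand": 8.7}, {"delta_pos": [2.4, 4.0, 0], "delta_rot": [0, 0, 0], "hand": 8.7}]'

```text
t: 1.2
eef_pos: [0.4566, -0.2377, 0.21]
ee_rot: [-3.141, 0.0, -2.816]
force: [1.5, -0.6, -0.8]
width: 0.087
```

Request:
move_arm --rows '[{"delta_pos": [2.3, 3.95, 0], "delta_rot": [0, 0, -0.7], "hand": 6}, {"delta_pos": [2.3, 3.95, 0], "delta_rot": [0, 0, -0.7], "hand": 6}, {"delta_pos": [2.3, 3.95, -0.5], "delta_rot": [0, 0, 0], "hand": 6}, {"delta_pos": [2.3, 3.95, -1.0], "delta_rot": [0, 0, 0], "hand": 6}, {"delta_pos": [0, 0, -1.5], "delta_rot": [0, 0, 0], "hand": 6}, {"delta_pos": [0, 0, 0], "delta_rot": [0, 0, 0], "hand": 6}, {"delta_pos": [0, 0, 0], "delta_rot": [0, 0, 0], "hand": 6}, {"delta_pos": [0, 0, 0], "delta_rot": [0, 0, 0], "hand": 6}, {"delta_pos": [0, 0, 0], "delta_rot": [0, 0, 0], "hand": 6}, {"delta_pos": [0, 0, 0], "delta_rot": [0, 0, 0], "hand": 6}]'

```text
t: 2.2
eef_pos: [0.548, -0.0821, 0.1805]
ee_rot: [-3.141, 0.001, -2.841]
force: [-0.1, -0.7, 0.2]
width: 0.0602
```

```bash
cat > look.py <<'E'
from h import *
from station import *
import cv2,sys
# look.py name x0 y0 w h k file
n,x0,y0,w,h,k,fn=sys.argv[1],*map(int,sys.argv[2:7]),sys.argv[7]
im=grab_frame(n)[y0:y0+h,x0:x0+w]
cv2.imwrite(fn,cv2.convertScaleAbs(cv2.resize(im,None,fx=k,fy=k,interpolation=cv2.INTER_CUBIC),alpha=1.4))
s=get_state();print(s["t"],s["eef_pos"].round(4),s["ee_rot"].round(3),s["force"].round(1),s["q"].round(3))
E
python3 look.py side 200 110 130 100 6 pics/a1.png; 
```

```text
2.25 [ 0.548  -0.082   0.1803] [-3.141e+00  1.000e-03 -2.841e+00] [0.  0.7 0.7] [ 0.205  0.182 -0.301  0.    -1.087 -1.475]
```

View pics/a1.png

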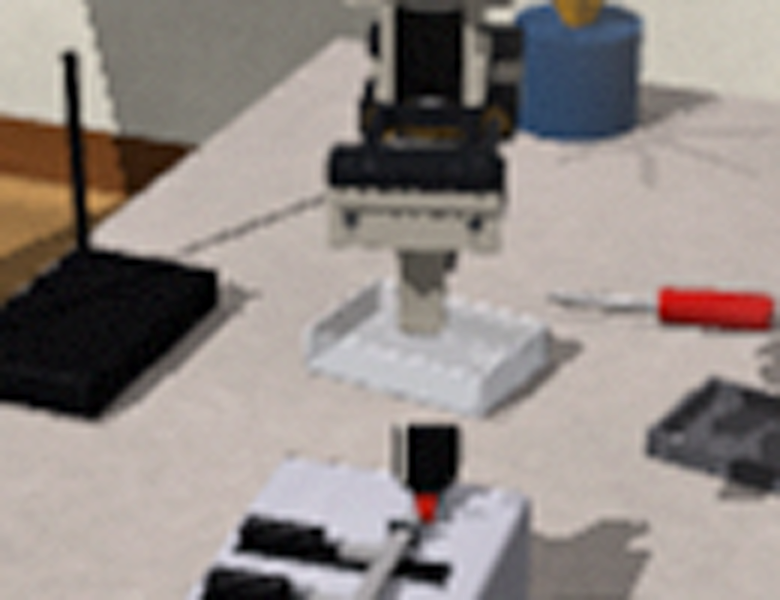

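Request:
move_arm --rows '[{"delta_pos": [0, 0.25, -1.5], "delta_rot": [0, 0, 0], "hand": 5}, {"delta_pos": [0, 0, -1.5], "delta_rot": [0, 0, 0], "hand": 4}, {"delta_pos": [0, 0, -1.5], "delta_rot": [0, 0, 0], "hand": 4}, {"delta_pos": [0, 0, -1.4], "delta_rot": [0, 0, 0], "hand": 4}, {"delta_pos": [0, 0, 0], "delta_rot": [0, 0, 0], "hand": 4}, {"delta_pos": [0, 0, 0], "delta_rot": [0, 0, 0], "hand": 1.5}, {"delta_pos": [0, 0, 0], "delta_rot": [0, 0, 0], "hand": 0.5}, {"delta_pos": [0, 0, 0], "delta_rot": [0, 0, 0], "hand": 0.5}, {"delta_pos": [0, 0, 0], "delta_rot": [0, 0, 0], "hand": 0.5}, {"delta_pos": [0, 0, 0], "delta_rot": [0, 0, 0], "hand": 0.5}]' --force 15

```text
t: 3.25
eef_pos: [0.5482, -0.0789, 0.1211]
ee_rot: [-3.142, 0.001, -2.84]
force: [-0.5, -0.1, 0.3]
width: 0.0068
```

```bash
python3 look.py side 200 110 130 100 6 pics/a2.png; 
```

```text
3.3 [ 0.5481 -0.079   0.121 ] [-3.142  0.    -2.84 ] [ 0.1  0.3 -0.7] [ 0.211  0.236 -0.379  0.    -0.955 -1.48 ]
```

View pics/a2.png

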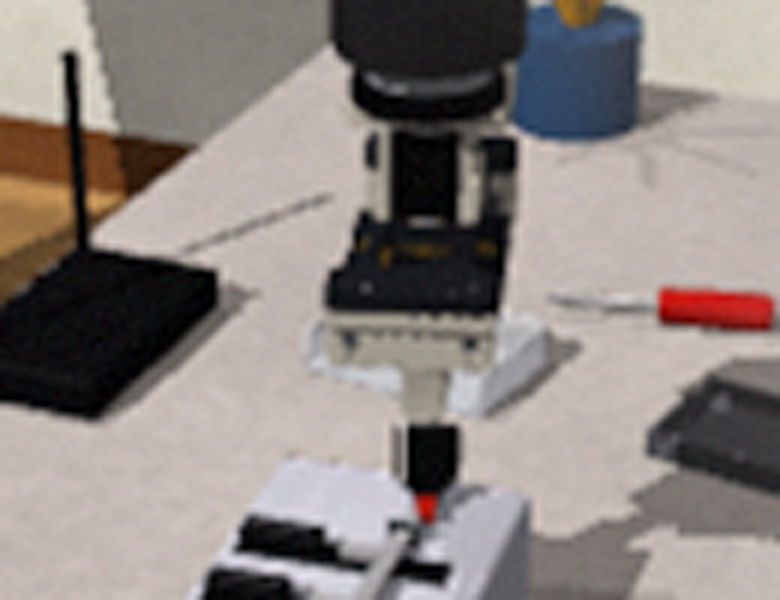

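```bash
python3 - <<'E'
from h import *
from station import get_state
for P in([.5481,-.079,.099],[.5481,-.079,.121],[.5481,-.079,.126],[.5481,-.079,.08]):
    print(P,(proj("side",P)-[200,110]+.5)*6-.5, (proj("top",P)))
print(get_state()["width"])
E
python3 look.py top 240 140 90 80 8 pics/a3.png; python3 look.py side 250 155 40 50 12 pics/a4.png
```

```text
[0.5481, -0.079, 0.099] [[425.36149883 473.98088711]] [[288.33234447 201.29886233]]
[0.5481, -0.079, 0.121] [[425.59327342 436.80123076]] [[288.77168597 200.7005872 ]]
[0.5481, -0.079, 0.126] [[425.64652042 428.25971948]] [[288.87331275 200.5621965 ]]
[0.5481, -0.079, 0.08] [[425.16456479 505.57166838]] [[287.96286234 201.80200616]]
0.006006141178595281
3.35 [ 0.5481 -0.0789  0.1209] [ 3.142  0.    -2.84 ] [-1.1 -0.   0.4] [ 0.211  0.237 -0.38  -0.    -0.954 -1.48 ]
3.4 [ 0.548  -0.0789  0.1209] [-3.142  0.    -2.84 ] [0.  0.5 0.3] [ 0.211  0.237 -0.38   0.    -0.954 -1.48 ]
```

View pics/a3.png

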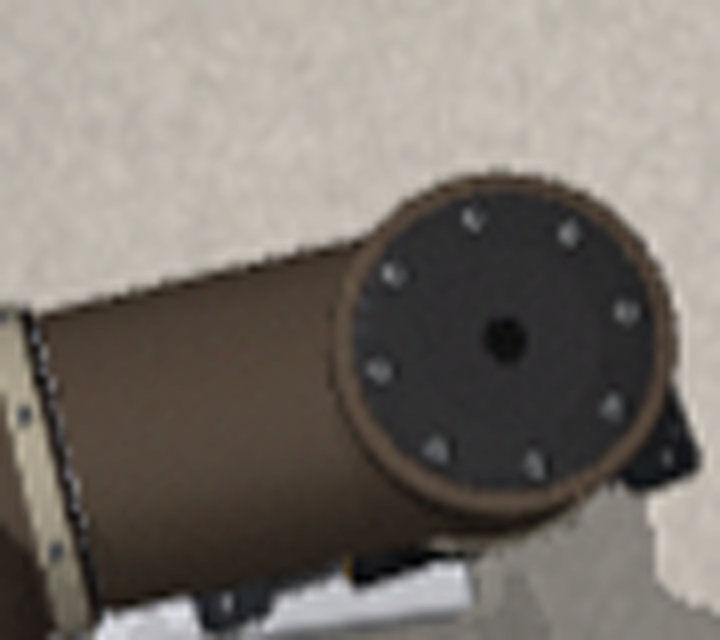

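View pics/a4.png

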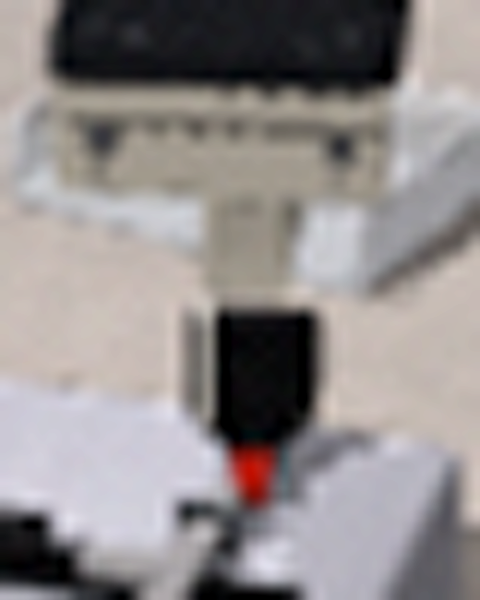

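```bash
python3 - <<'E'
from h import *
import cv2
a=cv2.imread("pics/a1.png")[200:460,320:560].copy()
def box(c,z0,z1,col,yaw=.3):
    pass
for w in (.03,-.03):
  for z in(.158,.177,.1803,.22):
    P=[.548-w*np.sin(.3),-.082+w*np.cos(.3),z]
    q=((proj("side",P)[0]-[200,110]+.5)*6-.5-[320,200]);print(w,z,q.round())
    cv2.circle(a,tuple(int(v) for v in q),3,(0,0,255) if w>0 else (255,0,0),-1)
cv2.imwrite("pics/a5.png",cv2.resize(a,None,fx=2.3,fy=2.3))
E
```

```text
0.03 0.158 [103. 198.]
0.03 0.177 [103. 164.]
0.03 0.1803 [103. 158.]
0.03 0.22 [104.  85.]
-0.03 0.158 [114. 144.]
-0.03 0.177 [114. 110.]
-0.03 0.1803 [114. 105.]
-0.03 0.22 [115.  34.]
```

View pics/a5.png

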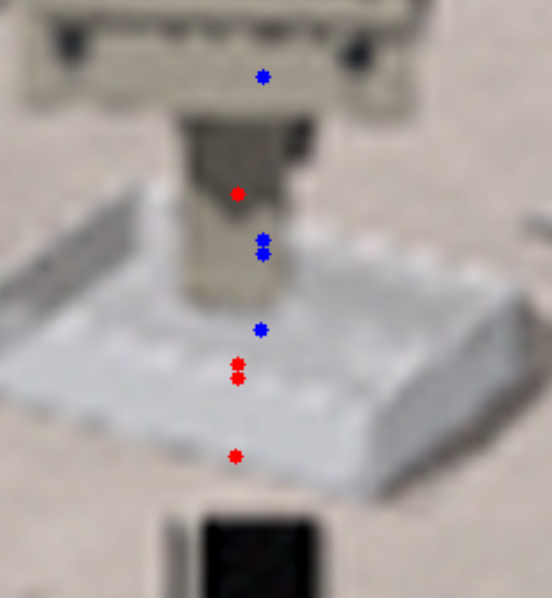

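```bash
python3 - <<'E'
from h import *
for H in(.2,.3,.4,.45,.5,.55,.6): print(H,proj("top",[.548,-.079,H]).round(1),proj("top",[.548,-.139,H]).round(1))
E
python3 - <<'E'
import sys;sys.path.insert(0,'.')
from station import *
import cv2
cv2.imwrite("pics/f1.png",cv2.resize(grab_frame("side"),(800,600),interpolation=cv2.INTER_CUBIC))
E
```

```text
0.2 [[290.5 198.4]] [[310.3 198. ]]
0.3 [[292.9 195.1]] [[314.2 194.7]]
0.4 [[295.7 191.3]] [[318.8 190.8]]
0.45 [[297.3 189.2]] [[321.3 188.6]]
0.5 [[299.  186.8]] [[324.1 186.3]]
0.55 [[300.9 184.3]] [[327.1 183.7]]
0.6 [[302.9 181.5]] [[330.4 180.9]]
```

View pics/f1.png

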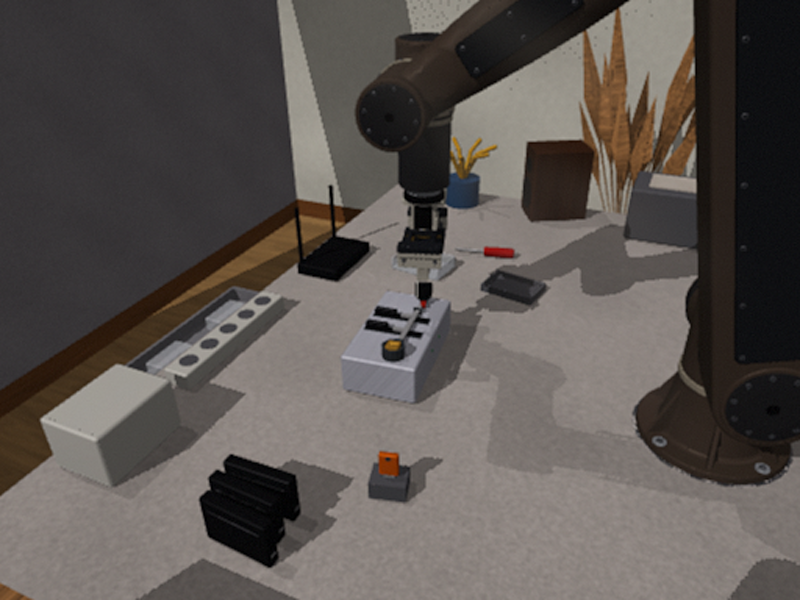

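The side view (800x600) shows the closed fingertips ending at about (424,281), level with the knob's top. The projection puts them about 30 mm lower, beside the wing. The opening is 6 mm, less than the 10 mm wing, so nothing is gripped. The fingers sit higher than the stated frame implies, so I'll open and lower in small steps, watching force and pictures.

Request:
move_arm --rows '[{"delta_pos": [0, 0, 0], "delta_rot": [0, 0, 0], "hand": 4}, {"delta_pos": [0, 0, 0], "delta_rot": [0, 0, 0], "hand": 4}, {"delta_pos": [0, 0, 0], "delta_rot": [0, 0, 0], "hand": 4}, {"delta_pos": [0, 0, 0], "delta_rot": [0, 0, 0], "hand": 4}, {"delta_pos": [0, 0, 0], "delta_rot": [0, 0, 0], "hand": 4}, {"delta_pos": [0, 0, -0.3], "delta_rot": [0, 0, 0], "hand": 4}, {"delta_pos": [0, 0, -0.3], "delta_rot": [0, 0, 0], "hand": 4}, {"delta_pos": [0, 0, -0.3], "delta_rot": [0, 0, 0], "hand": 4}, {"delta_pos": [0, 0, -0.3], "delta_rot": [0, 0, 0], "hand": 4}, {"delta_pos": [0, 0, 0], "delta_rot": [0, 0, 0], "hand": 4}]'

```text
t: 4.45
eef_pos: [0.5477, -0.079, 0.1081]
ee_rot: [3.141, -0.001, -2.84]
force: [0.1, -0.3, 1.0]
width: 0.0396
```

```bash
python3 look.py side 235 145 60 60 10 pics/a6.png
```

```text
4.5 [ 0.5478 -0.079   0.1084] [ 3.142e+00 -1.000e-03 -2.840e+00] [-0.4  0.1  0.3] [ 0.211  0.25  -0.394  0.    -0.927 -1.48 ]
```

View pics/a6.png

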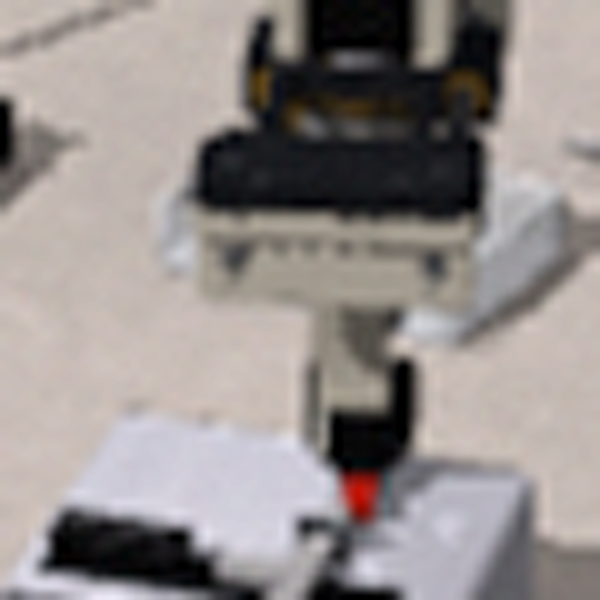

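Request:
move_arm --rows '[{"delta_pos": [0, 0, -0.3], "delta_rot": [0, 0, 0], "hand": 4}, {"delta_pos": [0, 0, -0.3], "delta_rot": [0, 0, 0], "hand": 4}, {"delta_pos": [0, 0, -0.3], "delta_rot": [0, 0, 0], "hand": 4}, {"delta_pos": [0, 0, -0.3], "delta_rot": [0, 0, 0], "hand": 4}, {"delta_pos": [0, 0, -0.3], "delta_rot": [0, 0, 0], "hand": 4}, {"delta_pos": [0, 0, -0.2], "delta_rot": [0, 0, 0], "hand": 4}, {"delta_pos": [0, 0, 0], "delta_rot": [0, 0, 0], "hand": 2}, {"delta_pos": [0, 0, 0], "delta_rot": [0, 0, 0], "hand": 0.6}, {"delta_pos": [0, 0, 0], "delta_rot": [0, 0, 0], "hand": 0.5}, {"delta_pos": [0, 0, 0], "delta_rot": [0, 0, 0], "hand": 0.5}]'

```text
t: 5.5
eef_pos: [0.5481, -0.0789, 0.0919]
ee_rot: [3.142, 0.0, -2.84]
force: [-1.2, 3.8, 1.8]
width: 0.0134
```

```bash
python3 look.py side 235 145 60 60 10 pics/a7.png
```

```text
5.55 [ 0.548  -0.0779  0.0919] [ 3.140e+00  1.000e-03 -2.841e+00] [-8.  21.2  9.5] [ 0.211  0.268 -0.413 -0.002 -0.889 -1.48 ]
```

View pics/a7.png

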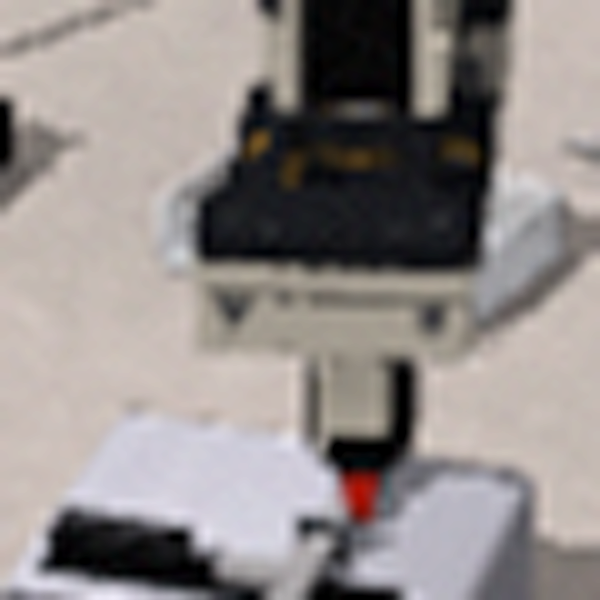

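Request:
move_arm --rows '[{"delta_pos": [-0.03, 0.1, 0], "delta_rot": [0, 0, 0], "hand": 0.5}, {"delta_pos": [0, 0, 0], "delta_rot": [0, 0, 0], "hand": 0.5}, {"delta_pos": [0, 0, 0], "delta_rot": [0, 0, 0], "hand": 0.5}, {"delta_pos": [0, 0, 0], "delta_rot": [0, 0, 0], "hand": 0.5}, {"delta_pos": [0, 0, 0], "delta_rot": [0, 0, 0], "hand": 0.5}, {"delta_pos": [0, 0, 0], "delta_rot": [0, 0, 0], "hand": 0.5}, {"delta_pos": [0, 0, 0], "delta_rot": [0, 0, 0], "hand": 0.5}, {"delta_pos": [0, 0, 0], "delta_rot": [0, 0, 0], "hand": 0.5}, {"delta_pos": [0, 0, 0], "delta_rot": [0, 0, 0], "hand": 0.5}, {"delta_pos": [0, 0, 0], "delta_rot": [0, 0, 0], "hand": 0.5}]' --force 12

```text
t: 6.55
eef_pos: [0.5479, -0.0774, 0.0919]
ee_rot: [3.141, 0.001, -2.84]
force: [-1.4, 4.5, 1.2]
width: 0.0099
```

Request:
move_arm --rows '[{"delta_pos": [0, 0.03, 0], "delta_rot": [0, 0, 8], "hand": 0.5}, {"delta_pos": [0, 0, 0], "delta_rot": [0, 0, 8], "hand": 0.5}, {"delta_pos": [0, 0, 0], "delta_rot": [0, 0, 8], "hand": 0.5}, {"delta_pos": [0, 0, 0], "delta_rot": [0, 0, 8], "hand": 0.5}, {"delta_pos": [0, 0, 0], "delta_rot": [0, 0, 8], "hand": 0.5}, {"delta_pos": [0, 0, 0], "delta_rot": [0, 0, 8], "hand": 0.5}, {"delta_pos": [0, 0, 0], "delta_rot": [0, 0, 8], "hand": 0.5}, {"delta_pos": [0, 0, 0], "delta_rot": [0, 0, 8], "hand": 0.5}, {"delta_pos": [0, 0, 0], "delta_rot": [0, 0, 8], "hand": 0.5}, {"delta_pos": [0, 0, 0], "delta_rot": [0, 0, 0], "hand": 0.5}]' --force 20

```text
t: 7.55
eef_pos: [0.5471, -0.0768, 0.0919]
ee_rot: [3.141, 0.001, -1.579]
force: [-4.1, 8.2, 5.9]
width: 0.0098
```

```bash
python3 look.py side 235 145 60 60 10 pics/a8.png; python3 -c "
from station import *
print(get_state()['moment'],get_state()['width'])"
```

```text
7.6 [ 0.5471 -0.0768  0.0919] [ 3.141e+00  1.000e-03 -1.582e+00] [-3.9  8.7  4.4] [ 0.214  0.267 -0.415 -0.002 -0.89  -0.225]
[3.14500751 1.78579518 0.00872506] 0.010221777286124955
```

View pics/a8.png

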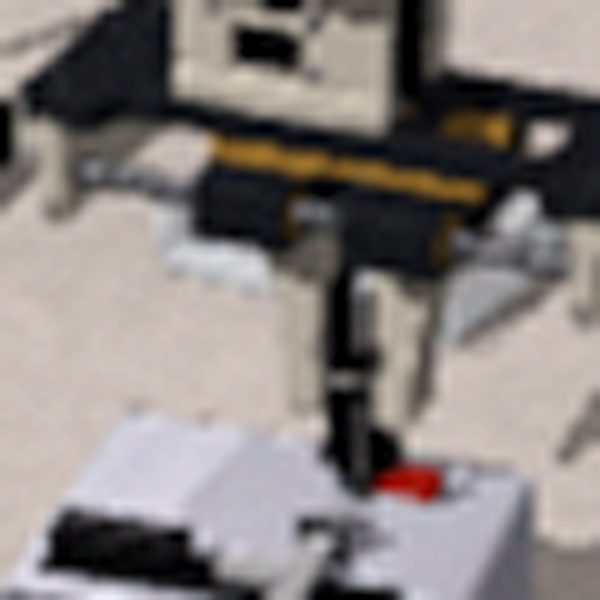

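Request:
move_arm --rows '[{"delta_pos": [0, 0, 0], "delta_rot": [0, 0, 0], "hand": 4}, {"delta_pos": [0, 0, 0], "delta_rot": [0, 0, 0], "hand": 4}, {"delta_pos": [0, 0, 0], "delta_rot": [0, 0, 0], "hand": 4}, {"delta_pos": [0, 0, 3], "delta_rot": [0, 0, 0], "hand": 4}, {"delta_pos": [0, 0, 4], "delta_rot": [0, 0, 0], "hand": 4}, {"delta_pos": [0, 0, 2], "delta_rot": [0, 0, 0], "hand": 4}, {"delta_pos": [-0.8, 3.1, 0], "delta_rot": [0, 0, 8.2], "hand": 4}, {"delta_pos": [-0.9, 3.1, 0], "delta_rot": [0, 0, 8.2], "hand": 4}, {"delta_pos": [-0.9, 3.1, 0], "delta_rot": [0, 0, 8.2], "hand": 4}, {"delta_pos": [-0.9, 3.1, 0], "delta_rot": [0, 0, 8.2], "hand": 4}]' --force 15

```text
t: 8.6
eef_pos: [0.5123, 0.047, 0.1818]
ee_rot: [-3.141, -0.0, -1.006]
force: [0.8, -0.4, -0.9]
width: 0.0403
```

```bash
python3 look.py side 180 90 120 100 6 pics/b1.png
```

```text
8.65 [0.5118 0.05   0.182 ] [-3.14   0.    -0.996] [-1.7  3.9 -0.6] [ 4.790e-01  1.140e-01 -3.790e-01 -1.000e-03 -1.076e+00  9.600e-02]
```

View pics/b1.png

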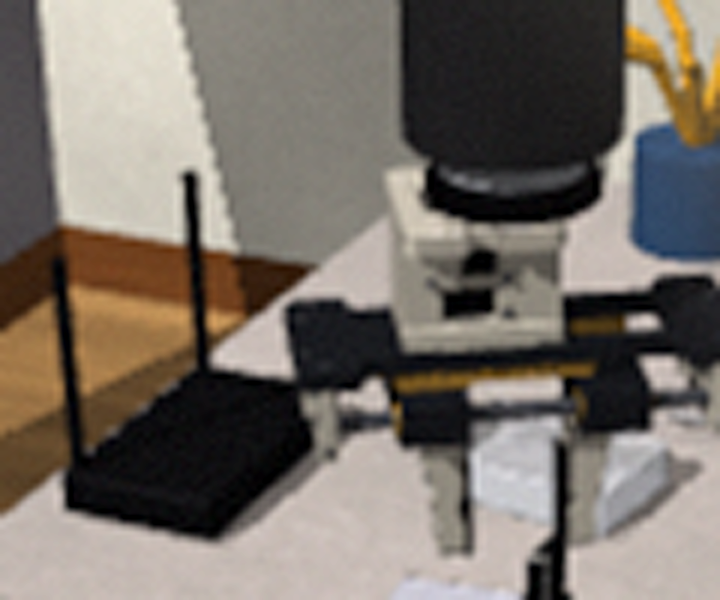

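```bash
python3 look.py side 160 90 160 120 5 pics/b2.png;python3 look.py top 200 140 128 96 6 pics/b3.png
```

```text
8.7 [0.5122 0.0486 0.182 ] [-3.141  0.    -1.004] [ 0.7 -0.3  0.8] [ 0.477  0.115 -0.379 -0.    -1.077  0.09 ]
8.75 [0.5125 0.0475 0.182 ] [-3.141 -0.    -1.008] [-0.5 -0.5 -0.2] [ 0.474  0.115 -0.378  0.    -1.077  0.088]
```

View pics/b2.png

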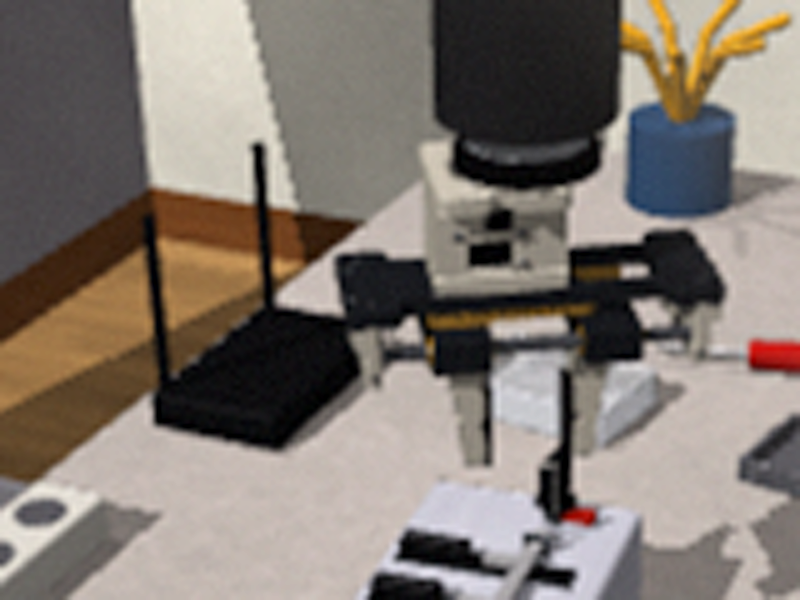

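View pics/b3.png

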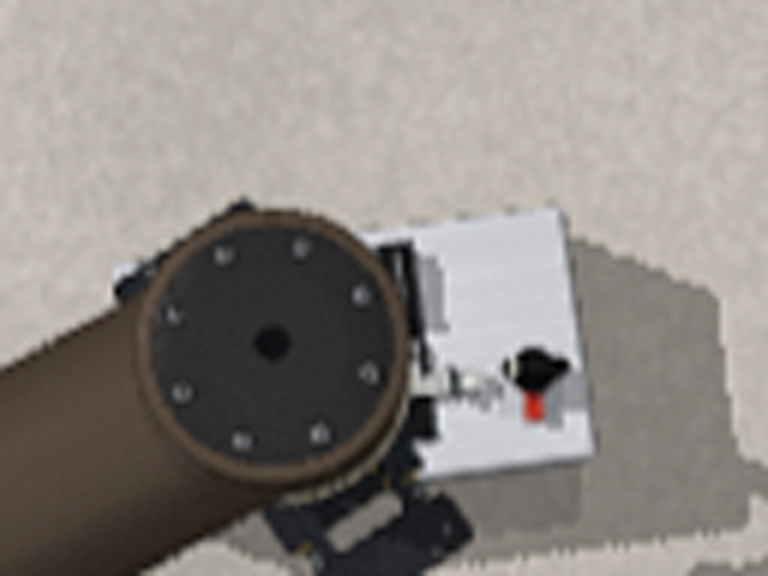

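```bash
python3 look.py side 242 155 50 48 14 pics/b4.png
```

```text
8.8 [0.5127 0.0467 0.1819] [-3.141 -0.    -1.011] [0.4 0.1 0.1] [ 0.473  0.116 -0.378  0.    -1.077  0.087]
```

View pics/b4.png

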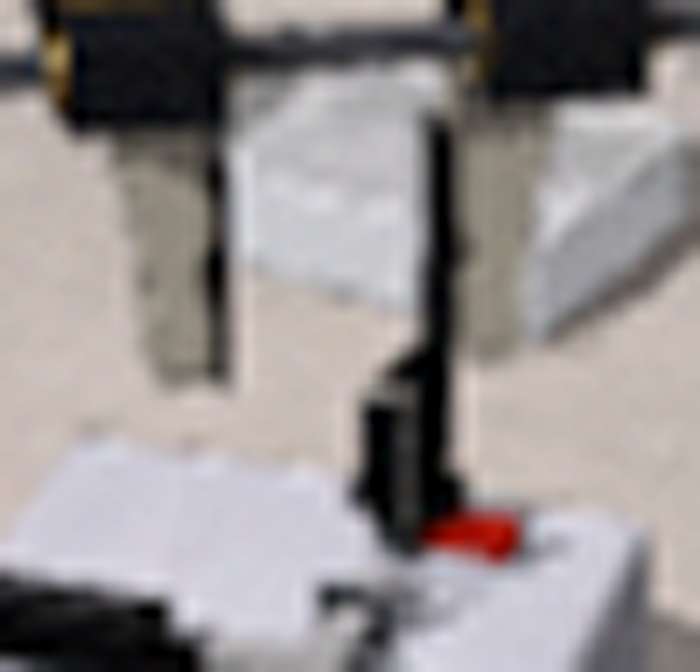

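```bash
python3 - <<'E'
from h import *
for z in(.16,.17,.18,.19,.2,.21,.22): print(z,proj("side",[[.535,.061,z],[.4907,.0332,z]]).round(1).tolist())
E
```

```text
0.16 [[255.5, 193.6], [274.2, 192.1]]
0.17 [[255.5, 190.5], [274.3, 189.0]]
0.18 [[255.4, 187.3], [274.3, 185.8]]
0.19 [[255.4, 184.1], [274.4, 182.6]]
0.2 [[255.3, 180.9], [274.4, 179.4]]
0.21 [[255.3, 177.6], [274.4, 176.2]]
0.22 [[255.2, 174.3], [274.5, 172.9]]
```

The crop shows the fingertips at (255.6,182.3) and (277,180.6). That puts them about 15 mm above the reported TCP, not 22 mm below it, which matches what I saw at the knob. The knob's red arm is swung to -x and it is standing free. Next, the key.

Request:
move_arm --rows '[{"delta_pos": [-0.86, 3.1, 0], "delta_rot": [0, 0, 8.2], "hand": 4}, {"delta_pos": [-0.86, 3.1, 0], "delta_rot": [0, 0, 8.2], "hand": 4}, {"delta_pos": [-0.86, 3.1, 0], "delta_rot": [0, 0, 8.2], "hand": 4}, {"delta_pos": [-0.86, 3.1, 0], "delta_rot": [0, 0, 8.2], "hand": 4}, {"delta_pos": [-0.86, 3.1, 0], "delta_rot": [0, 0, 8.2], "hand": 4}, {"delta_pos": [-0.86, 3.1, 0], "delta_rot": [0, 0, 8.2], "hand": 4}, {"delta_pos": [-0.86, 3.1, -2], "delta_rot": [0, 0, 8.2], "hand": 4}, {"delta_pos": [-0.86, 3.1, -2.5], "delta_rot": [0, 0, 8.2], "hand": 4}, {"delta_pos": [-0.86, 3.1, -3], "delta_rot": [0, 0, 8.0], "hand": 4}, {"delta_pos": [0, 0, 0], "delta_rot": [0, 0, 0], "hand": 4}]'

```text
t: 9.8
eef_pos: [0.4339, 0.3256, 0.1027]
ee_rot: [3.138, 0.005, 0.277]
force: [-0.9, -1.8, -0.5]
width: 0.0402
```

```bash
python3 look.py side 210 245 80 80 8 pics/c1.png
```

```text
9.85 [0.4348 0.3248 0.1044] [3.139e+00 3.000e-03 2.730e-01] [ 0.1 -0.3  0.9] [ 1.003  0.24  -0.419 -0.    -0.916  0.841]
```

View pics/c1.png

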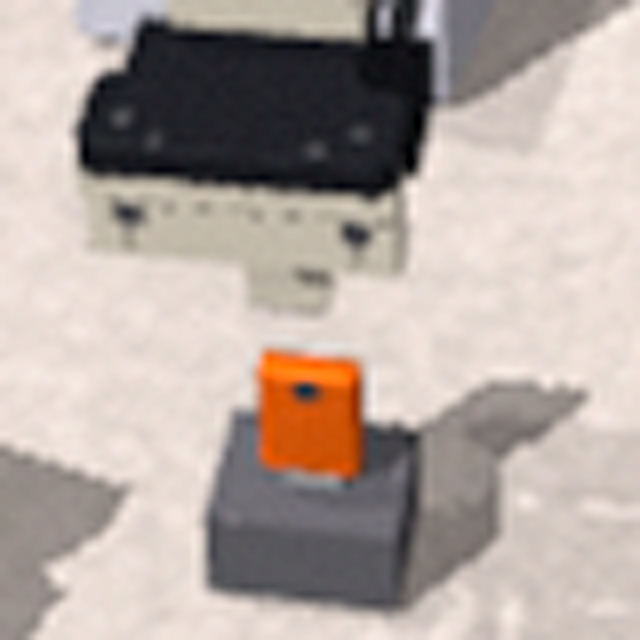

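```bash
python3 - <<'E'
from h import *
f=lambda P:((proj("side",P)-[210,245]+.5)*8-.5).round(0).tolist()
u=np.array([-np.sin(.275),np.cos(.275),0]);v=np.array([np.cos(.275),np.sin(.275),0])
T=np.array([.4348,.3250,0])
for w in(.02,.03,.035):
  for z in(.105,.119,.13): print(w,z,f([T+u*w+v*.0095+[0,0,z],T+u*w-v*.0095+[0,0,z]]))
print("key",f([np.array([.4345,.3245,.073])+u*.005+v*s for s in(.015,-.015)]))
print("key",f([np.array([.4345,.327,.073])+u*.005+v*s for s in(.015,-.015)]))
print("key",f([np.array([.432,.3245,.073])+u*.005+v*s for s in(.015,-.015)]))
E
```

```text
0.02 0.105 [[263.0, 320.0], [331.0, 327.0]]
0.02 0.119 [[261.0, 282.0], [330.0, 288.0]]
0.02 0.13 [[260.0, 251.0], [329.0, 257.0]]
0.03 0.105 [[257.0, 345.0], [325.0, 352.0]]
0.03 0.119 [[255.0, 307.0], [324.0, 313.0]]
0.03 0.13 [[254.0, 276.0], [324.0, 283.0]]
0.035 0.105 [[253.0, 358.0], [322.0, 365.0]]
0.035 0.119 [[252.0, 320.0], [321.0, 326.0]]
0.035 0.13 [[250.0, 289.0], [321.0, 295.0]]
key [[258.0, 365.0], [362.0, 375.0]]
key [[254.0, 371.0], [359.0, 381.0]]
key [[266.0, 368.0], [371.0, 378.0]]
```

Request:
move_arm --rows '[{"delta_pos": [0, 0, -1.6], "delta_rot": [0, 0, 0], "hand": 4}, {"delta_pos": [0, 0, -1.6], "delta_rot": [0, 0, 0], "hand": 4}, {"delta_pos": [0, 0, -1.6], "delta_rot": [0, 0, 0], "hand": 4}, {"delta_pos": [0, 0, -1.3], "delta_rot": [0, 0, 0], "hand": 4}, {"delta_pos": [0, 0, -1.0], "delta_rot": [0, 0, 0], "hand": 4}, {"delta_pos": [0, 0, -0.6], "delta_rot": [0, 0, 0], "hand": 4}, {"delta_pos": [0, 0, 0], "delta_rot": [0, 0, 0], "hand": 4}, {"delta_pos": [0, 0, 0], "delta_rot": [0, 0, 0], "hand": 3}, {"delta_pos": [0, 0, 0], "delta_rot": [0, 0, 0], "hand": 2}, {"delta_pos": [0, 0, 0], "delta_rot": [0, 0, 0], "hand": 2}]' --force 10

```text
t: 10.85
eef_pos: [0.4356, 0.3257, 0.0304]
ee_rot: [-3.141, -0.001, 0.274]
force: [-0.2, -0.2, -0.4]
width: 0.0228
```

```bash
python3 look.py side 210 245 80 80 8 pics/c2.png
```

```text
10.9 [0.4355 0.3256 0.0303] [-3.141e+00 -1.000e-03  2.740e-01] [-0.5 -0.4  0.3] [ 1.003  0.332 -0.499  0.    -0.739  0.842]
```

View pics/c2.png

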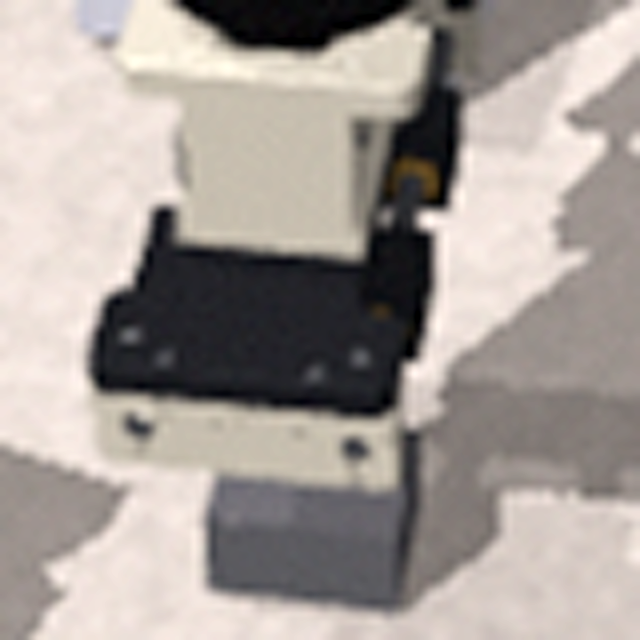

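Request:
move_arm --rows '[{"delta_pos": [-0.05, 0, -0.2], "delta_rot": [0, 0, 0], "hand": 2}, {"delta_pos": [0, 0, -0.2], "delta_rot": [0, 0, 0], "hand": 2}, {"delta_pos": [0, 0, 0], "delta_rot": [0, 0, 0], "hand": 1.6}, {"delta_pos": [0, 0, 0], "delta_rot": [0, 0, 0], "hand": 1.3}, {"delta_pos": [0, 0, 0], "delta_rot": [0, 0, 0], "hand": 1.1}, {"delta_pos": [0, 0, 0], "delta_rot": [0, 0, 0], "hand": 0.5}, {"delta_pos": [0, 0, 0], "delta_rot": [0, 0, 0], "hand": 0.5}, {"delta_pos": [0, 0, 0], "delta_rot": [0, 0, 0], "hand": 0.5}, {"delta_pos": [0, 0, 0], "delta_rot": [0, 0, 0], "hand": 0.5}, {"delta_pos": [0, 0, 0], "delta_rot": [0, 0, 0], "hand": 0.5}]' --force 5

```text
t: 11.9
eef_pos: [0.4349, 0.3257, 0.0258]
ee_rot: [-3.141, -0.0, 0.274]
force: [-1.9, 3.3, -1.9]
width: 0.0118
```

```bash
python3 -c "
from station import *
s=get_state();print(s['eef_pos'],s['force'],s['moment'],s['width'])"
```

```text
[0.43488144 0.32565824 0.02579949] [-1.93020061  3.25820165 -1.87266189] [ 1.57557787e+00  6.99256720e-01 -6.20529552e-04] 0.011760563071754979
```

Request:
move_arm --rows '[{"delta_pos": [-0.02, 0.07, 0], "delta_rot": [0, 0, 0], "hand": 0.5}, {"delta_pos": [0, 0, 0], "delta_rot": [0, 0, 0], "hand": 0.5}, {"delta_pos": [0, 0, 0], "delta_rot": [0, 0, 0], "hand": 0.5}, {"delta_pos": [0, 0, 0], "delta_rot": [0, 0, 0], "hand": 0.5}, {"delta_pos": [0, 0, 0], "delta_rot": [0, 0, 0], "hand": 0.5}, {"delta_pos": [0, 0, 0], "delta_rot": [0, 0, 0], "hand": 0.5}, {"delta_pos": [0, 0, 0], "delta_rot": [0, 0, 0], "hand": 0.5}, {"delta_pos": [0, 0, 0], "delta_rot": [0, 0, 0], "hand": 0.5}, {"delta_pos": [0, 0, 0], "delta_rot": [0, 0, 0], "hand": 0.5}, {"delta_pos": [0, 0, 0], "delta_rot": [0, 0, 0], "hand": 0.5}]' --force 5

```text
t: 12.9
eef_pos: [0.4347, 0.3261, 0.0258]
ee_rot: [-3.142, -0.0, 0.274]
force: [-1.3, 4.8, -1.4]
width: 0.0116
```

Request:
move_arm --rows '[{"delta_pos": [-0.02, 0.08, 0], "delta_rot": [0, 0, 0], "hand": 0.5}, {"delta_pos": [0, 0, 0], "delta_rot": [0, 0, 0], "hand": 0.5}, {"delta_pos": [0, 0, 0], "delta_rot": [0, 0, 0], "hand": 0.5}, {"delta_pos": [0, 0, 0], "delta_rot": [0, 0, 0], "hand": 0.5}, {"delta_pos": [0, 0, 0], "delta_rot": [0, 0, 0], "hand": 0.5}, {"delta_pos": [0, 0, 0], "delta_rot": [0, 0, 0], "hand": 0.5}, {"delta_pos": [0, 0, 0], "delta_rot": [0, 0, 0], "hand": 0.5}, {"delta_pos": [0, 0, 0], "delta_rot": [0, 0, 0], "hand": 0.5}, {"delta_pos": [0, 0, 0], "delta_rot": [0, 0, 0], "hand": 0.5}, {"delta_pos": [0, 0, 0], "delta_rot": [0, 0, 0], "hand": 0.5}]' --force 10

```text
t: 13.9
eef_pos: [0.4344, 0.3273, 0.0257]
ee_rot: [-3.141, -0.0, 0.273]
force: [-1.1, 5.3, -2.7]
width: 0.0099
```

Request:
move_arm --rows '[{"delta_pos": [0, 0.02, 0], "delta_rot": [0, 0, 0], "hand": 0.5}, {"delta_pos": [0, 0, 0], "delta_rot": [0, 0, 0], "hand": 0.5}, {"delta_pos": [0, 0, 0], "delta_rot": [0, 0, 0], "hand": 0.5}, {"delta_pos": [0, 0, 1], "delta_rot": [0, 0, 0], "hand": 0.5}, {"delta_pos": [0, 0, 2], "delta_rot": [0, 0, 0], "hand": 0.5}, {"delta_pos": [0, 0, 2.5], "delta_rot": [0, 0, 0], "hand": 0.5}, {"delta_pos": [0, 0, 3], "delta_rot": [0, 0, 0], "hand": 0.5}, {"delta_pos": [0, 0, 3], "delta_rot": [0, 0, 0], "hand": 0.5}, {"delta_pos": [0, 0, 1.5], "delta_rot": [0, 0, 0], "hand": 0.5}, {"delta_pos": [0, 0, 0], "delta_rot": [0, 0, 0], "hand": 0.5}]' --force 50

```text
t: 14.9
eef_pos: [0.4351, 0.3269, 0.1581]
ee_rot: [-3.141, -0.002, 0.273]
force: [0.6, 0.8, 0.2]
width: 0.0098
```

```bash
python3 look.py side 200 195 100 85 7 pics/c3.png
```

```text
14.95 [0.4345 0.3264 0.1565] [-3.141e+00 -1.000e-03  2.730e-01] [ 0.5 -0.1 -0.7] [ 1.005  0.185 -0.356  0.    -1.029  0.838]
```

View pics/c3.png

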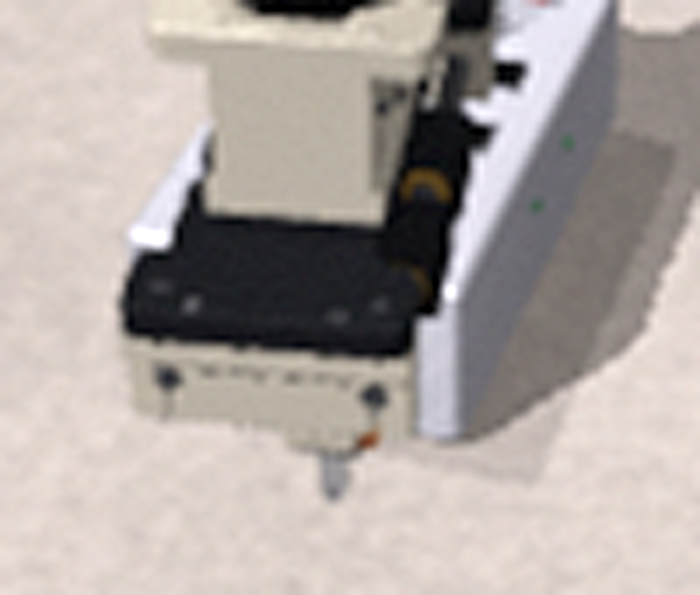

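```bash
python3 - <<'E'
from h import *
f=lambda P:((proj("side",P)-[200,195]+.5)*7-.5).round(0).tolist()
for y in(.3235,.3265): print(f([[.4345,y,.1388],[.4345,y,.16]]))
E
```

```text
[[341.0, 506.0], [339.0, 453.0]]
[[337.0, 511.0], [335.0, 459.0]]
```

Request:
move_arm --rows '[{"delta_pos": [1.33, -3.07, 0], "delta_rot": [0, 0, -1.4], "hand": 0.5}, {"delta_pos": [1.33, -3.07, 0], "delta_rot": [0, 0, -1.4], "hand": 0.5}, {"delta_pos": [1.33, -3.07, 0], "delta_rot": [0, 0, -1.4], "hand": 0.5}, {"delta_pos": [1.33, -3.07, 0], "delta_rot": [0, 0, -1.4], "hand": 0.5}, {"delta_pos": [1.33, -3.07, 0], "delta_rot": [0, 0, -1.4], "hand": 0.5}, {"delta_pos": [1.33, -3.07, 0], "delta_rot": [0, 0, -1.4], "hand": 0.5}, {"delta_pos": [1.33, -3.07, 0], "delta_rot": [0, 0, -1.3], "hand": 0.5}, {"delta_pos": [0, 0, -0.8], "delta_rot": [0, 0, 0], "hand": 0.5}, {"delta_pos": [0, 0, -0.7], "delta_rot": [0, 0, 0], "hand": 0.5}, {"delta_pos": [0, 0, 0], "delta_rot": [0, 0, 0], "hand": 0.5}]'

```text
t: 15.95
eef_pos: [0.526, 0.1116, 0.1386]
ee_rot: [3.14, 0.004, 0.104]
force: [-1.4, -0.1, -0.8]
width: 0.0099
```

```bash
python3 look.py side 228 190 50 50 14 pics/d1.png
```

```text
16.0 [0.5264 0.1121 0.1395] [3.14e+00 3.00e-03 1.05e-01] [ 0.2  0.1 -0.4] [ 0.574  0.195 -0.386 -0.    -0.992  1.102]
```

View pics/d1.png

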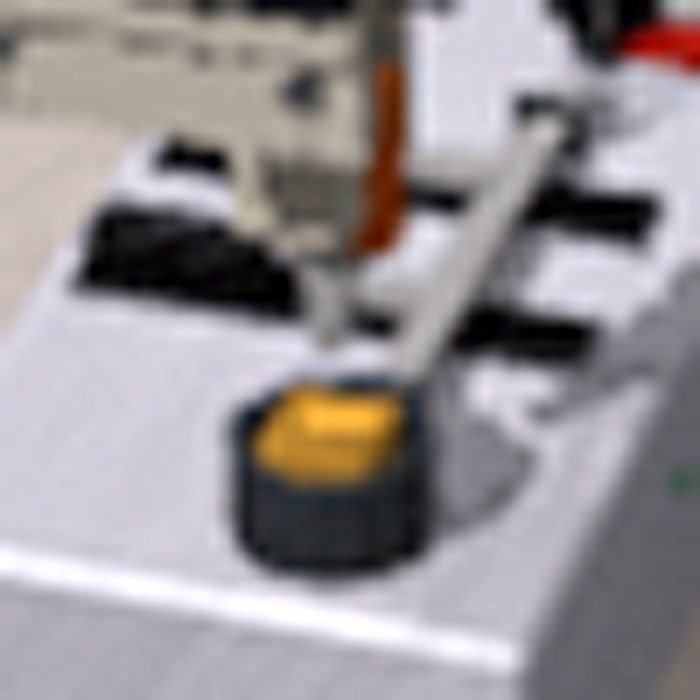

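```bash
cat > ov.py <<'E'
from h import *
from station import *
import cv2,sys
def kp(T,yaw,tilt,zo):
    # key-local points (x,y,z from tip), rotate tilt about tool y, at grip point z=50
    B=[(.015,.005,.025),(-.015,.005,.025),(-.015,-.005,.025),(.015,-.005,.025),(.015,.005,.065),(-.015,.005,.065),(-.015,-.005,.065),(.015,-.005,.065)]
    L=[(.0045,.002,.006),(-.0045,.002,.006),(-.0045,.002,.022),(.0045,.002,.022),(0,0,0)]
    R=cv2.Rodrigues(np.array([0,0,yaw]))[0]@cv2.Rodrigues(np.array([0,tilt,0.]))[0]
    f=lambda Q:(np.array(Q)-[0,0,.05])@R.T+T+[0,0,zo]
    return f(B),f(L)
def draw(fn,n,x0,y0,w,h,k,T,yaw,tilts,zo=.0323):
    g=grab_frame(n)[y0:y0+h,x0:x0+w]
    im=cv2.convertScaleAbs(cv2.resize(g,None,fx=k,fy=k,interpolation=cv2.INTER_CUBIC),alpha=1.3)
    out=[im]
    for t in tilts:
        j=im.copy();B,L=kp(T,yaw,t,zo)
        P=lambda Q:((proj(n,Q)-[x0,y0]+.5)*k-.5).astype(int)
        b=P(B)
        for f in((0,1,2,3),(4,5,6,7),(0,1,5,4),(1,2,6,5)): cv2.polylines(j,[b[list(f)]],True,(0,255,0),1)
        l=P(L);cv2.polylines(j,[l[[0,4,1,2,3]]],True,(255,0,255),1);out.append(j)
        m=P(world([.5275-.02*0,.1093,.1037],[[.0053,.0028,.104],[.0053,-.0028,.104],[-.0053,-.0028,.104],[-.0053,.0028,.104]]));cv2.polylines(j,[m],True,(255,0,0),1)
    cv2.imwrite(fn,np.hstack(out))
E
python3 - <<'E'
from ov import *
s=get_state();T=s["eef_pos"]-[0,.0027,0];print(s["eef_pos"],s["ee_rot"])
draw("pics/d2.png","side",236,185,26,40,15,T,.104,(0,))
draw("pics/d3.png","side",236,185,26,40,15,T,.104,(.12,-.12))
E
```

```text
[0.52643894 0.11211461 0.13949016] [3.14047056e+00 2.56858269e-03 1.04776911e-01]
```

View pics/d2.png

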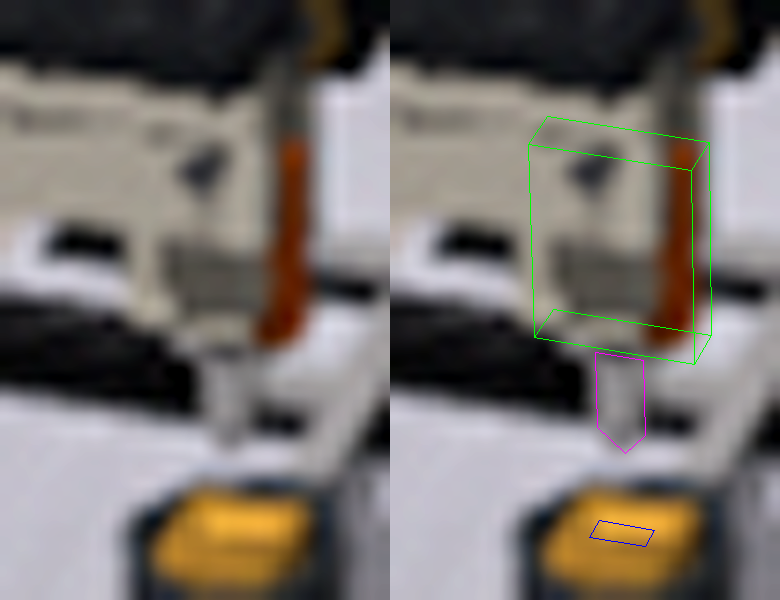

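View pics/d3.png

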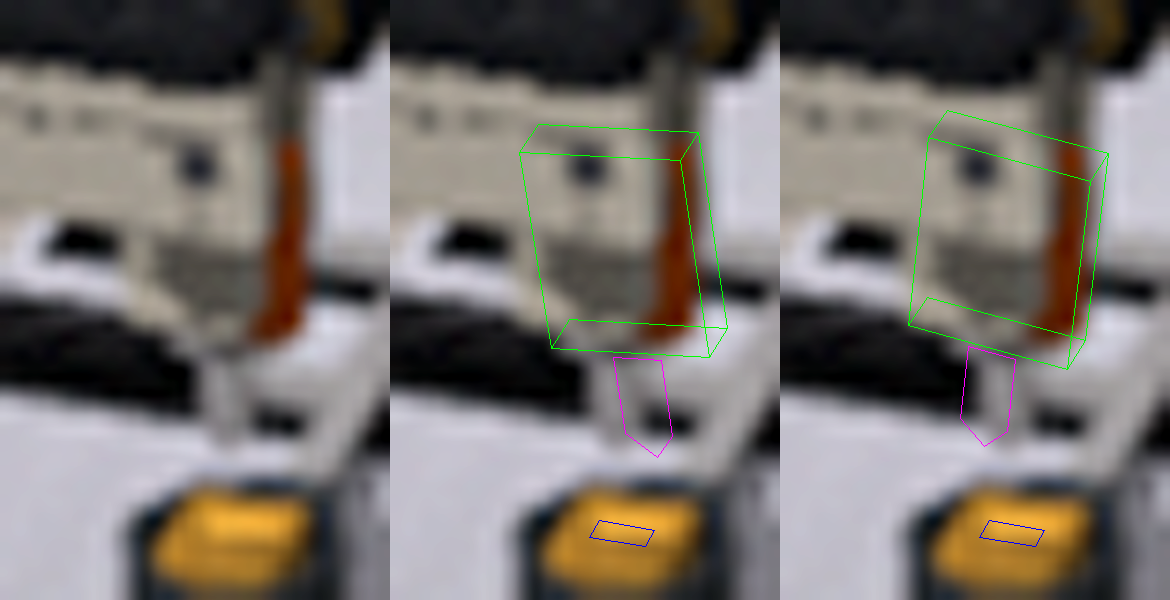

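Request:
move_arm --rows '[{"delta_pos": [0, 0, -0.5], "delta_rot": [0, 0, 0], "hand": 0.5}, {"delta_pos": [0, 0, -0.5], "delta_rot": [0, 0, 0], "hand": 0.5}, {"delta_pos": [0, 0, -0.3], "delta_rot": [0, 0, 0], "hand": 0.5}, {"delta_pos": [0, 0, -0.3], "delta_rot": [0, 0, 0], "hand": 0.5}, {"delta_pos": [0, 0, -0.2], "delta_rot": [0, 0, 0], "hand": 0.5}, {"delta_pos": [0, 0, -0.2], "delta_rot": [0, 0, 0], "hand": 0.5}, {"delta_pos": [0, 0, -0.2], "delta_rot": [0, 0, 0], "hand": 0.5}, {"delta_pos": [0, 0, -0.2], "delta_rot": [0, 0, 0], "hand": 0.5}, {"delta_pos": [0, 0, 0], "delta_rot": [0, 0, 0], "hand": 0.5}, {"delta_pos": [0, 0, 0], "delta_rot": [0, 0, 0], "hand": 0.5}]'

```text
t: 17.1
eef_pos: [0.5276, 0.1121, 0.1168]
ee_rot: [3.142, -0.0, 0.104]
force: [0.8, 0.1, -0.1]
width: 0.0095
```

```bash
python3 look.py side 228 190 50 50 14 pics/d4.png
```

```text
17.15 [0.5276 0.1121 0.1168] [ 3.142 -0.     0.104] [ 0.5  0.3 -0.1] [ 0.573  0.219 -0.415  0.    -0.937  1.102]
```

View pics/d4.png

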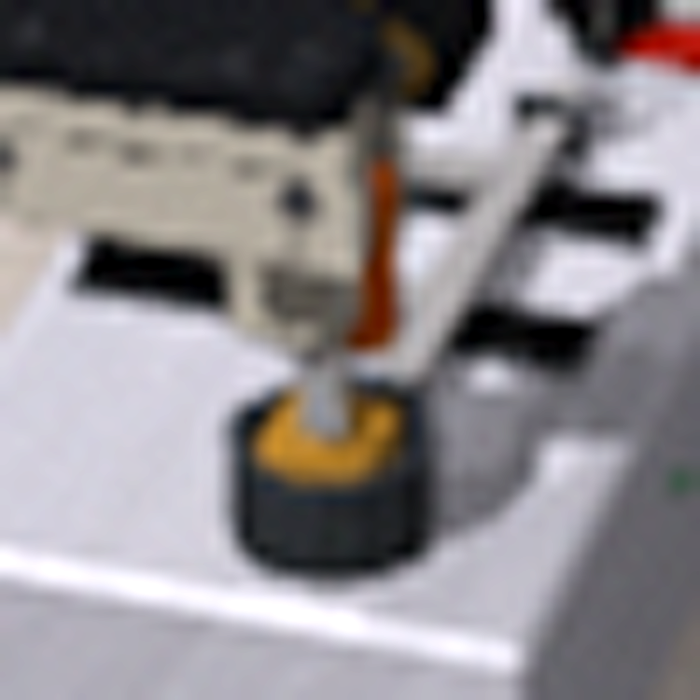

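Request:
move_arm --rows '[{"delta_pos": [-0.07, 0, -0.1], "delta_rot": [0, 0, 0], "hand": 0.5}, {"delta_pos": [0, 0, -0.1], "delta_rot": [0, 0, 0], "hand": 0.5}, {"delta_pos": [0, 0, -0.1], "delta_rot": [0, 0, 0], "hand": 0.5}, {"delta_pos": [0, 0, -0.1], "delta_rot": [0, 0, 0], "hand": 0.5}, {"delta_pos": [0, 0, -0.1], "delta_rot": [0, 0, 0], "hand": 0.5}, {"delta_pos": [0, 0, 0], "delta_rot": [0, 0, 0], "hand": 0.5}, {"delta_pos": [0, 0, 0], "delta_rot": [0, 0, 0], "hand": 0.5}, {"delta_pos": [0, 0, 0], "delta_rot": [0, 0, 0], "hand": 0.5}, {"delta_pos": [0, 0, 0], "delta_rot": [0, 0, 0], "hand": 0.5}, {"delta_pos": [0, 0, 0], "delta_rot": [0, 0, 0], "hand": 0.5}]'

```text
t: 18.15
eef_pos: [0.5268, 0.1121, 0.1117]
ee_rot: [3.142, 0.0, 0.104]
force: [-1.2, -0.8, -0.9]
width: 0.0098
```

Tip is now around 94 mm high with no contact force, so it should be about 10 mm in the slot. I'll go on.

Request:
move_arm --rows '[{"delta_pos": [0, 0, -0.1], "delta_rot": [0, 0, 0], "hand": 0.5}, {"delta_pos": [0, 0, -0.1], "delta_rot": [0, 0, 0], "hand": 0.5}, {"delta_pos": [0, 0, -0.1], "delta_rot": [0, 0, 0], "hand": 0.5}, {"delta_pos": [0, 0, 0], "delta_rot": [0, 0, 0], "hand": 0.5}, {"delta_pos": [0, 0, 0], "delta_rot": [0, 0, 0], "hand": 0.5}, {"delta_pos": [0, 0, 0], "delta_rot": [0, 0, 0], "hand": 0.5}, {"delta_pos": [0, 0, 0], "delta_rot": [0, 0, 0], "hand": 0.5}, {"delta_pos": [0, 0, 0], "delta_rot": [0, 0, 0], "hand": 0.5}, {"delta_pos": [0, 0, 0], "delta_rot": [0, 0, 0], "hand": 0.5}, {"delta_pos": [0, 0, 0], "delta_rot": [0, 0, 0], "hand": 0.5}]'

```text
t: 19.15
eef_pos: [0.5264, 0.112, 0.1085]
ee_rot: [3.141, 0.001, 0.104]
force: [-3.7, -0.0, -0.2]
width: 0.01
```

```bash
python3 look.py side 228 190 50 50 14 pics/d5.png
```

```text
19.2 [0.5264 0.112  0.1085] [3.141e+00 1.000e-03 1.040e-01] [-4.5  0.3  0.4] [ 0.574  0.226 -0.427 -0.    -0.919  1.101]
```

View pics/d5.png

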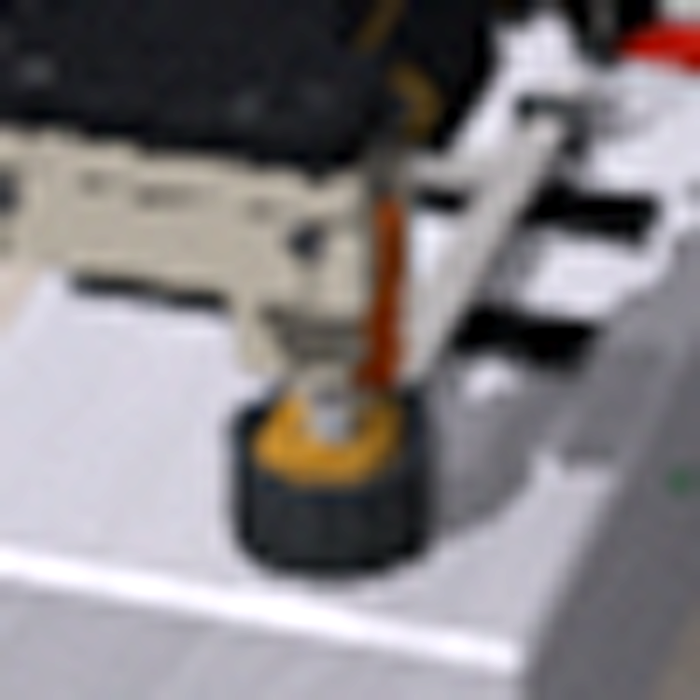

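Request:
move_arm --rows '[{"delta_pos": [-0.05, 0, -0.1], "delta_rot": [0, 0, 0], "hand": 0.5}, {"delta_pos": [0.1, 0.01, -0.1], "delta_rot": [0, 0, 0], "hand": 0.5}, {"delta_pos": [-0.2, -0.02, -0.1], "delta_rot": [0, 0, 0], "hand": 0.5}, {"delta_pos": [0.2, 0.02, -0.1], "delta_rot": [0, 0, 0], "hand": 0.5}, {"delta_pos": [-0.2, -0.02, -0.1], "delta_rot": [0, 0, 0], "hand": 0.5}, {"delta_pos": [0.2, 0.02, 0], "delta_rot": [0, 0, 0], "hand": 0.5}, {"delta_pos": [-0.2, -0.02, 0], "delta_rot": [0, 0, 0], "hand": 0.5}, {"delta_pos": [0.1, 0.01, 0], "delta_rot": [0, 0, 0], "hand": 0.5}, {"delta_pos": [0, 0, 0], "delta_rot": [0, 0, 0], "hand": 0.5}, {"delta_pos": [0, 0, 0], "delta_rot": [0, 0, 0], "hand": 0.5}]'

```text
t: 20.2
eef_pos: [0.5263, 0.1116, 0.104]
ee_rot: [3.141, 0.0, 0.104]
force: [-3.5, -2.1, 4.3]
width: 0.0095
```

Request:
move_arm --rows '[{"delta_pos": [-0.1, 0, -0.1], "delta_rot": [0, 0, 0], "hand": 0.5}, {"delta_pos": [0.2, 0.02, -0.1], "delta_rot": [0, 0, 0], "hand": 0.5}, {"delta_pos": [-0.2, -0.02, 0], "delta_rot": [0, 0, 0], "hand": 0.5}, {"delta_pos": [0.2, 0.02, -0.1], "delta_rot": [0, 0, 0], "hand": 0.5}, {"delta_pos": [-0.2, -0.02, 0], "delta_rot": [0, 0, 0], "hand": 0.5}, {"delta_pos": [0.2, 0.02, 0], "delta_rot": [0, 0, 0], "hand": 0.5}, {"delta_pos": [-0.2, -0.02, 0], "delta_rot": [0, 0, 0], "hand": 0.5}, {"delta_pos": [0.1, 0.03, 0], "delta_rot": [0, 0, 0], "hand": 0.5}, {"delta_pos": [0, 0, 0], "delta_rot": [0, 0, 0], "hand": 0.5}, {"delta_pos": [0, 0, 0], "delta_rot": [0, 0, 0], "hand": 0.5}]'

```text
t: 21.2
eef_pos: [0.527, 0.1123, 0.1011]
ee_rot: [3.141, -0.001, 0.104]
force: [1.3, -5.4, 4.7]
width: 0.0095
```

```bash
python3 look.py side 228 190 50 50 14 pics/d6.png
```

```text
21.25 [0.5269 0.1124 0.1011] [ 3.141e+00 -1.000e-03  1.040e-01] [ 1.5 -4.9  3.6] [ 5.75e-01  2.34e-01 -4.36e-01  1.00e-03 -8.99e-01  1.10e+00]
```

View pics/d6.png

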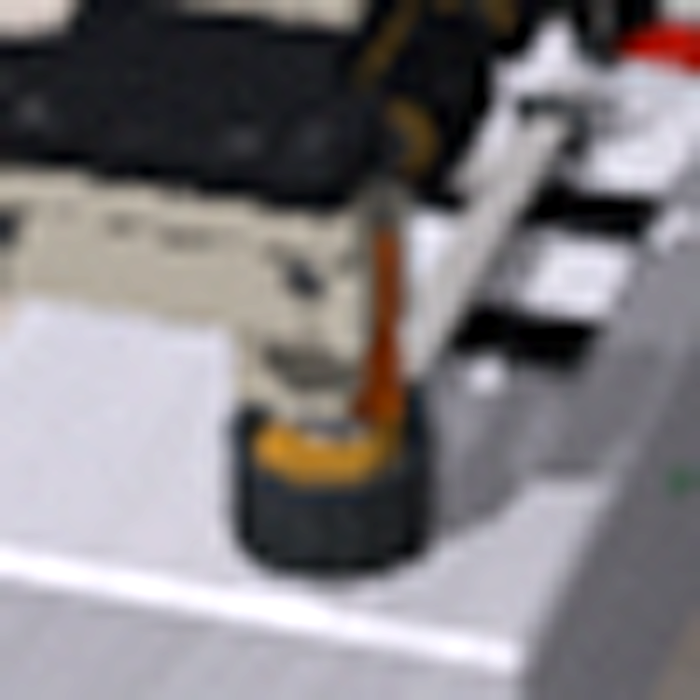

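Request:
move_arm --rows '[{"delta_pos": [-0.1, -0.03, -0.1], "delta_rot": [0, 0, 0], "hand": 0.5}, {"delta_pos": [0.2, 0.02, -0.1], "delta_rot": [0, 0, 0], "hand": 0.5}, {"delta_pos": [-0.2, -0.02, 0], "delta_rot": [0, 0, 0], "hand": 0.5}, {"delta_pos": [0.2, 0.02, 0], "delta_rot": [0, 0, 0], "hand": 0.5}, {"delta_pos": [-0.2, -0.02, 0], "delta_rot": [0, 0, 0], "hand": 0.5}, {"delta_pos": [0.2, 0.02, 0], "delta_rot": [0, 0, 0], "hand": 0.5}, {"delta_pos": [-0.2, -0.02, 0], "delta_rot": [0, 0, 0], "hand": 0.5}, {"delta_pos": [0.1, 0.01, 0], "delta_rot": [0, 0, 0], "hand": 0.5}, {"delta_pos": [0, 0, 0], "delta_rot": [0, 0, 0], "hand": 0.5}, {"delta_pos": [0, 0, 0], "delta_rot": [0, 0, 0], "hand": 0.5}]'

```text
t: 22.25
eef_pos: [0.5271, 0.1124, 0.099]
ee_rot: [-3.142, -0.001, 0.104]
force: [2.9, -4.9, 2.8]
width: 0.0099
```

Request:
move_arm --rows '[{"delta_pos": [-0.1, -0.03, -0.1], "delta_rot": [0, 0, 0], "hand": 0.5}, {"delta_pos": [0.2, 0.02, -0.1], "delta_rot": [0, 0, 0], "hand": 0.5}, {"delta_pos": [-0.2, -0.02, 0], "delta_rot": [0, 0, 0], "hand": 0.5}, {"delta_pos": [0.2, 0.02, 0], "delta_rot": [0, 0, 0], "hand": 0.5}, {"delta_pos": [-0.2, -0.02, 0], "delta_rot": [0, 0, 0], "hand": 0.5}, {"delta_pos": [0.1, 0.01, 0], "delta_rot": [0, 0, 0], "hand": 0.5}, {"delta_pos": [0, 0, 0], "delta_rot": [0, 0, 0], "hand": 0.5}, {"delta_pos": [0, 0, 0], "delta_rot": [0, 0, 0], "hand": 0.5}, {"delta_pos": [0, 0, 0], "delta_rot": [0, 0, 0], "hand": 0.5}, {"delta_pos": [0, 0, 0], "delta_rot": [0, 0, 0], "hand": 0.5}]'

```text
t: 23.25
eef_pos: [0.5273, 0.1123, 0.0987]
ee_rot: [-3.141, -0.002, 0.105]
force: [-2.5, -3.2, 18.1]
width: 0.0095
```

```bash
python3 look.py side 228 190 50 50 14 pics/d7.png
```

```text
23.3 [0.5273 0.1123 0.0987] [-3.141e+00 -3.000e-03  1.050e-01] [-4.  -3.7 18.1] [ 5.740e-01  2.370e-01 -4.400e-01  1.000e-03 -8.920e-01  1.101e+00]
```

View pics/d7.png

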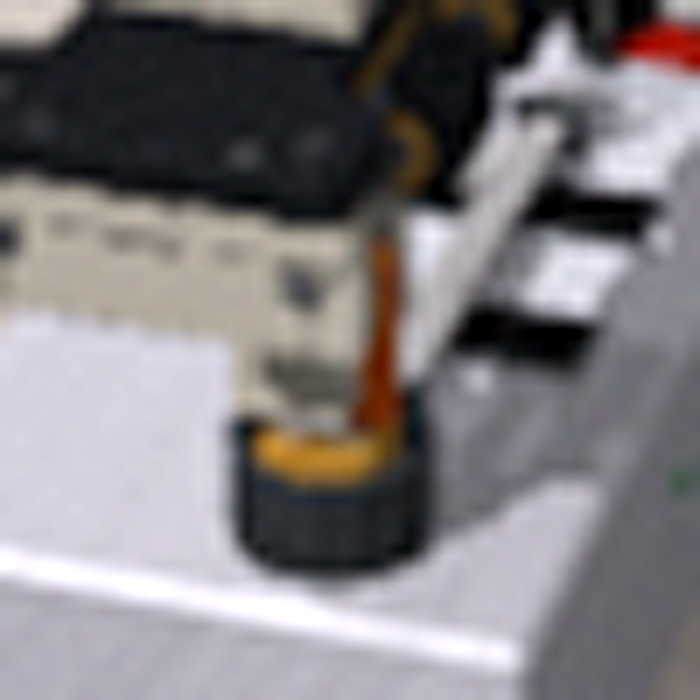

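Request:
move_arm --rows '[{"delta_pos": [-0.1, -0.02, -0.05], "delta_rot": [0, 0, 0], "hand": 0.5}, {"delta_pos": [0.2, 0.02, 0], "delta_rot": [0, 0, 0], "hand": 0.5}, {"delta_pos": [-0.2, -0.02, 0], "delta_rot": [0, 0, 0], "hand": 0.5}, {"delta_pos": [0.2, 0.02, 0], "delta_rot": [0, 0, 0], "hand": 0.5}, {"delta_pos": [-0.2, -0.02, 0], "delta_rot": [0, 0, 0], "hand": 0.5}, {"delta_pos": [0.2, 0.02, 0], "delta_rot": [0, 0, 0], "hand": 0.5}, {"delta_pos": [-0.12, -0.01, 0], "delta_rot": [0, 0, 0], "hand": 0.5}, {"delta_pos": [0, 0, 0], "delta_rot": [0, 0, 0], "hand": 0.5}, {"delta_pos": [0, 0, 0], "delta_rot": [0, 0, 0], "hand": 0.5}, {"delta_pos": [0, 0, 0], "delta_rot": [0, 0, 0], "hand": 0.5}]'

```text
t: 24.3
eef_pos: [0.5273, 0.1123, 0.0987]
ee_rot: [-3.141, -0.003, 0.105]
force: [-3.5, -3.8, 20.9]
width: 0.0098
```

Request:
move_arm --rows '[{"delta_pos": [-0.03, -0.04, 0.1], "delta_rot": [0, 0, -3], "hand": 0.5}, {"delta_pos": [0, 0, 0], "delta_rot": [0, 0, -6], "hand": 0.5}, {"delta_pos": [0, 0, 0], "delta_rot": [0, 0, -7], "hand": 0.5}, {"delta_pos": [0, 0, 0], "delta_rot": [0, 0, -7], "hand": 0.5}, {"delta_pos": [0, 0, 0], "delta_rot": [0, 0, -7], "hand": 0.5}, {"delta_pos": [0, 0, 0], "delta_rot": [0, 0, -7], "hand": 0.5}, {"delta_pos": [0, 0, 0], "delta_rot": [0, 0, -7], "hand": 0.5}, {"delta_pos": [0, 0, 0], "delta_rot": [0, 0, -6], "hand": 0.5}, {"delta_pos": [0, 0, 0], "delta_rot": [0, 0, 0], "hand": 0.5}, {"delta_pos": [0, 0, 0], "delta_rot": [0, 0, 0], "hand": 0.5}]'

```text
t: 25.3
eef_pos: [0.5274, 0.1117, 0.0988]
ee_rot: [-3.139, -0.002, -0.768]
force: [1.7, -6.1, 11.2]
width: 0.0095
```

```bash
python3 look.py side 215 165 80 80 9 pics/e1.png; python3 -c "
from station import *
s=get_state();print(s['moment'],s['width'],s['joint_efforts'][5])"
```

```text
25.35 [0.5274 0.1117 0.0988] [-3.139e+00 -2.000e-03 -7.680e-01] [ 1.7 -6.1 10.7] [ 0.574  0.236 -0.44   0.002 -0.891  0.228]
[-2.42898858 -0.6507964   0.08998893] 0.009653910833897114 -0.07926476653665304
```

View pics/e1.png

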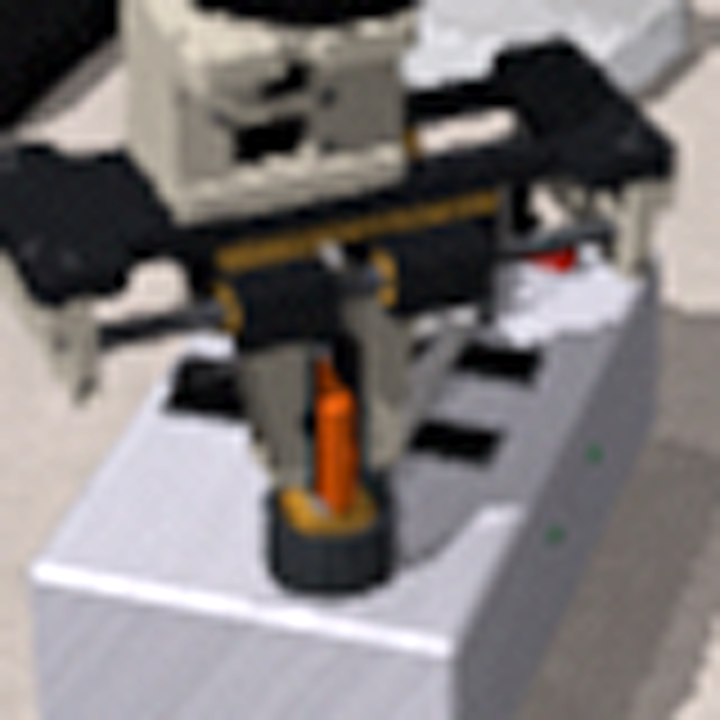

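Request:
move_arm --rows '[{"delta_pos": [0, 0, 0], "delta_rot": [0, 0, -7], "hand": 0.5}, {"delta_pos": [0, 0, 0], "delta_rot": [0, 0, -7], "hand": 0.5}, {"delta_pos": [0, 0, 0], "delta_rot": [0, 0, -7], "hand": 0.5}, {"delta_pos": [0, 0, 0], "delta_rot": [0, 0, -7], "hand": 0.5}, {"delta_pos": [0, 0, 0], "delta_rot": [0, 0, -7], "hand": 0.5}, {"delta_pos": [0, 0, 0], "delta_rot": [0, 0, -7], "hand": 0.5}, {"delta_pos": [0, 0, 0], "delta_rot": [0, 0, -7], "hand": 0.5}, {"delta_pos": [0, 0, 0], "delta_rot": [0, 0, -5], "hand": 0.5}, {"delta_pos": [0, 0, 0], "delta_rot": [0, 0, 0], "hand": 0.5}, {"delta_pos": [0, 0, 0], "delta_rot": [0, 0, 0], "hand": 0.5}]'

```text
t: 26.35
eef_pos: [0.5265, 0.1112, 0.0988]
ee_rot: [-3.14, -0.0, -1.71]
force: [-1.0, -7.3, 13.9]
width: 0.0097
```

```bash
python3 look.py side 215 165 80 80 9 pics/e2.png; python3 look.py top 205 160 110 80 7 pics/e3.png;python3 -c "
from station import *
s=get_state();print(s['moment'],s['width'],s['joint_efforts'][5])"
```

```text
26.4 [0.5265 0.1112 0.0987] [-3.14 -0.   -1.71] [-1.3 -5.8 14.2] [ 0.574  0.236 -0.441  0.002 -0.893 -0.714]
26.45 [0.5266 0.1112 0.0988] [-3.14 -0.   -1.71] [-0.9 -6.4 14.5] [ 0.574  0.236 -0.441  0.002 -0.893 -0.714]
[-2.64011427  0.51733519  0.07427218] 0.009326024486294073 -0.0792412762530148
```

View pics/e2.png

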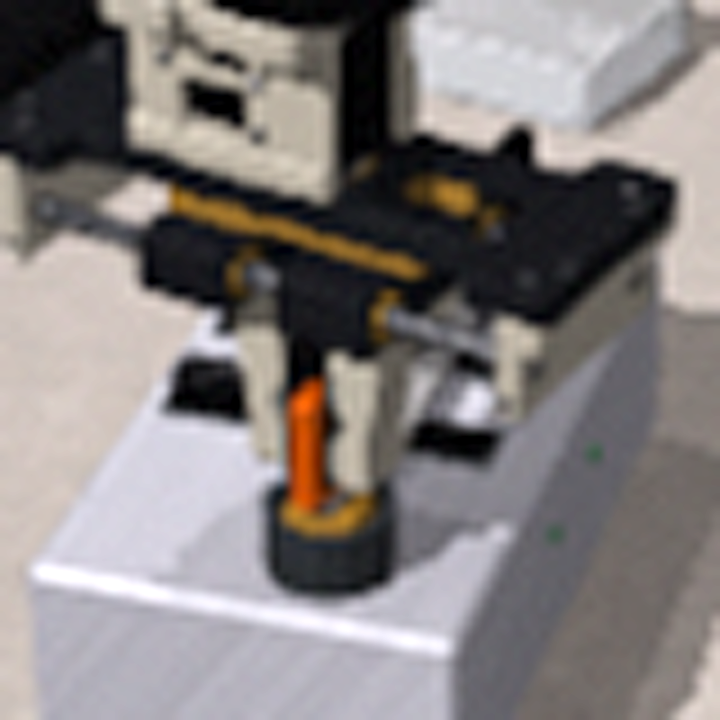

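View pics/e3.png

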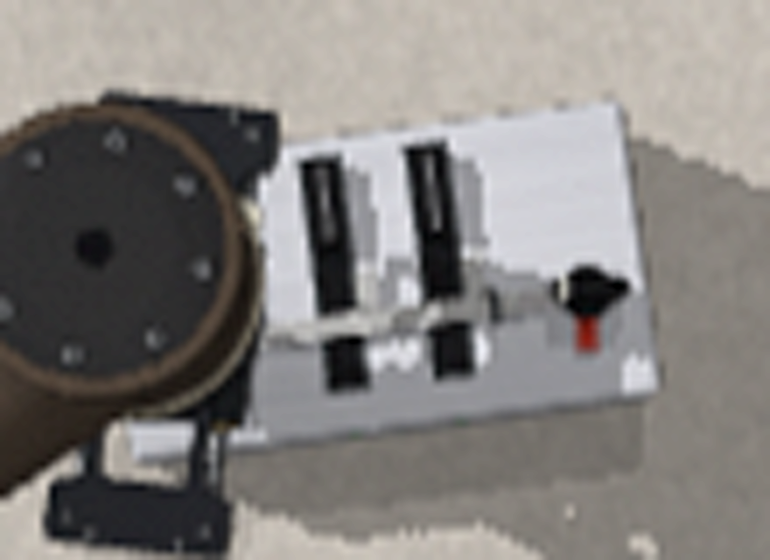

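The top crop shows the bar's cross tabs moved off the drives, from about column 253 to 258, or roughly 14–15 mm. The bar's end is at about (283,202), and the red arm still points to -x. The key is turned 1.81 rad and held with about 0.08 N m. Handing in.

```bash
python3 -c "
from station import *
s=get_state();print(s['t'],s['ee_rot'],s['force'],s['width']);print(job_done())"
```

```text
26.45 [-3.13985681e+00 -2.64199219e-04 -1.71020202e+00] [-0.88356313 -6.42598689 14.53982969] 0.009326024486294073
the job is handed in; nothing more can be done
None
```

The bar is off both drives. I handed the job in at 26.45 s, with the key still gripped and held turned against its spring.

- **Knob:** I loosened it first, by 72° anticlockwise, to about 1.46 rad. The last pictures show its red arm clear of the bar.
- **Key:** I took it from the stand and worked it into the lock with small wiggles until it stopped solid at 21 N. Its depth at that point matched fully home.
- **Turn:** I turned the key 1.81 rad clockwise. Even with 0.3 rad of play, that puts the plug at 1.5 rad or more.
- **Last checks:** The bar moved about 13–15 mm in the top view. The holding torque was 0.07–0.08 N m, close to the spring's quarter-turn value. The tool was pressing down with about 14 N, well under the limits.

Two things disagreed with what I was given:

- **Fingertip height:** In the pictures the fingertips sat about 15 mm above the reported TCP, not 22 mm ahead of it. My first close on the knob caught nothing because of this. I then set the heights from the pictures and contact forces.
- **Camera offset in y:** Camera positions were about 3 mm short in y compared with what the gripper found at the knob and the key. I corrected for that at the lock.

I did not check the other items on the shelf one by one at the end. No move went near them, apart from the gripper passing above the dock.

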